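# Level the sprung landing shelf and hold it down true

### The arm

A 6-joint arm with a two-finger parallel gripper is mounted at the origin on the work surface. World frame = base frame: x ahead of the robot, y to its left, z up, the work surface at z = 0. Lengths are in m, angles in degrees, forces in N, time in s.
With the tool pointing down it reaches from about 0.275 to 0.775 m from the base axis. Payload 14.6 kg.
Tool frame: the origin (TCP) lies at the centre of the arm's flange, where the gripper is bolted on; the fingertips stand 173 mm ahead of it and the grasp point (between the pads) lies 155 mm ahead of it; z points along the fingers, x is the direction in which the jaws open and shut, and the axes are right-handed (so a half turn about z gives the same grasp; the last joint's range is limited). The gripper opens to 85 mm and grips with 20 to 120 N. Pads are 22 mm wide; open, the fingers measure 114 mm over their backs; the gripper's body (76 mm by 85 mm) begins 54 mm behind the grasp point. The pads swing forward as they close: fully open they stand 13 mm farther back than shut.
Start: joints at [56.706, 15.075, -2.767, 72.158, 0, 81.102], TCP at [0.217, 0.478, 0.405] pointing down, gripper open.
Joint ranges: [-151.79, 151.79], [-50.71, 97.33], [-67.44, 78.34], [-121.81, 120.89], [-77.56, 73.72], [-180, 180]. Speed limits (degrees/s): [108.29, 108.29, 147.25, 159.86, 180, 180].

### API

Orientations are given as a 3x3 rotation matrix whose columns are the frame's x, y, z axes.
In Python, from plant import status, read_camera, get_calibration, ctrl, silhouettes, landmark_of gives the robot as it stands.
- The arm moves only by the tool jog_arm, never from a script. Its argument "moves" is a list of rows, each an object of numbers: "hand": the finger opening in m, from 0 to 0.0854; "dx", "dy", "dz": the shift along the world's x, y, z in m; "twist": the turn about the world's z in rad. In form: [{"hand": .., "dx": .., "dy": .., "dz": .., "twist": ..}, ...]. A call has 1 to 12 rows; each row shifts and turns the commanded pose from where the row before left it; what a row does not reach is not made up. A row lasts 1/12 s, in which the tool goes at most 41.7 mm and 7.16 degrees, less where a joint would pass 70% of its speed; a pose out of reach is approached as far as the arm can. A call is refused whole if a number of a shift passes 0.0417 or a number of a turn 0.125, either way. A call with a gripper value outside its range is refused whole. The fingers move at their own pace and stop on an object; the grip force is fixed at half the most. Time passes only in rows, so rows that do not move let the fingers close. It gives the time, the measured TCP pose, the force and the opening at its end, in the units of the state.
- status.get_obs(): the state, without advancing time (a new reading comes with each control period).
- read_camera(name): name is "scene" or "top"; returns (picture, depth): 420x560x3 uint8, red, green, blue; 420x560 float32, m along the optical axis (not along the pixel's ray), 0 where there is no reading.
- get_calibration(name): a dict with "fx", "fy", "cx", "cy" (pixels), "extrinsics" (4x4, takes a point from camera to world coordinates). Camera axes: x right, y down, z forward; pixel columns grow to the right and rows downward; lengths in m; the calibration is good to about 2 mm. A picture is of the moment at which its call begins. get_calibration takes no time and is no camera call.
- ctrl.job_done(): hands the job in, once; it reports no verdict.
Trained networks look in the newest picture that a camera, given by its name, has taken for a name from the list of things; names that differ only in an ending like _2 or _b are one class to them, and where a whole thing is asked for, a point or a joint stands for the part that bears it (a point fixed in the world has none). Each returns a list of dicts, best first, with "conf" (0 to 1); they miss things now and then, are a little off and sometimes report something else, mostly with a low value. They report only what shows in the picture. A call takes as long as a camera call.
- silhouettes(target, camera): "pixels" (420x560 bool, what is visible of it) and "extent" ([centre column, centre row, width, height] in pixels, round what is visible of it).
- landmark_of(target, camera): "point" ([column, row] in pixels: a listed point, or the origin of a listed thing).
The state is a dict: "t": time; "joints": joint angles; "joint_vel": joint speeds; "effort": joint torques, N m; "position": TCP position; "orientation": TCP orientation; "contact_force": force on the tool from outside, world axes, zero at the start; "moment": the same for the moment, N m; "gripper_width": finger opening in m.
Only numpy, scipy, OpenCV 4.12 (cv2) and the standard library are available. Lean on these libraries where they do the work, as an engineer would, in place of code of your own. Each camera call takes 0.05 s, during which the arm holds its last target.

### The job

Level the sprung landing shelf: lay the spirit level lengthwise on its deck, upright and flat, and turn the wing knob of the shelf's levelling foot so that, while you press the level down firmly enough to hold the shelf fully down against its foot, the bubble stands centred between the two lines (unpressed, the shelf floats up on its springs and the level reads false). Finish while still pressing down on the level, shelf fully down and bubble centred: do not let go at the end. Do not knock or shove the cups, bowl, bottle, tin and brush standing around.

Things in the scene. Friction and masses are not known exactly. Their poses are not given: they have to be found in the camera images.
- level: aluminium spirit level with black ends, 240 mm long (its x), 40 mm wide (y), 40 mm high (z), about 0.4 kg, loose, lying upright on the table at the start. Origin: centre of its underside. The vial window is let into its top on the +x half (from 18 to 107 mm from the middle); the rest of the top is solid and may be gripped across the 40 mm width or pressed on.
- level_grip (a point): point on the level's solid top face, 35 mm from its middle on the side away from the vial (level frame x = -35 mm, z = 40 mm): a good place to grip across or press without hiding the vial
- vial_mid (a point): middle of the vial window in the level's top (level frame x = +62.5 mm, z = 40 mm), midway between the two dark lines, whose inner edges are 26 mm apart; the pale bubble is 20 mm long and 12 mm wide
- bubble (a joint): displacement of the bubble from the middle of the vial, in m, positive towards the level's +x end; 0 = centred, stops at +-0.032. The bubble goes to the higher end, about 3 mm for each 0.01 rad of slope along the level, and settles within about 1 s.
- deck: the shelf's flat metal deck, 150 mm (x) by 300 mm (y, its long axis), 14 mm thick, top 50 to 80 mm above the table as it slopes. It pivots about a line along x, 30 mm beyond its +y edge; the levelling foot carries its -y end, so it slopes only along y. Frame origin: on the pivot line, 180 mm in +y from the middle of the deck and 3 mm below its top surface.
- deck_mid (a point): middle of the deck's top surface, axes as the deck's; the level's middle goes about here
- shelf (a joint): how far the shelf has floated up off its foot on its springs, in rad: 0 = fully down against the foot, 0.03 = fully up (its -y end raised by 10 mm). It stays up under the level's own weight; 3 to 5 N of extra push near the middle of the level bring it fully down.
- foot (a joint): turn of the levelling foot's wing knob in rad, positive clockwise seen from above, -0.9 to 2.2; at 0 the wing lies along deck x. Each rad clockwise raises the slope by 0.05 rad (-y end up): about 15 mm of bubble. Stays where left (friction 0.25 N m). The level setting is not at 0 and has to be found with the pressed level; at the start the foot end is too low, by 0.4 to 1.5 rad of knob.
- foot_grip (a point): on the wing knob's vertical axis, beyond the -y end of the deck, near the middle of the wing's height. The wing is black, 56 mm long, 13 mm thick, 28 mm high, its top 12 mm above this point and 138 mm above the table; its axes turn with the knob, x along the wing. The knob does not rise as it turns.
- beaker: bystander: steel beaker, 68 mm across, 85 mm high
- mug: bystander: white mug, 80 mm across, 90 mm high
- spray_bottle: bystander: white bottle, 66 mm across, 190 mm high
- scrub_brush: bystander: brush lying on the table
- mixing_bowl: bystander: steel bowl, 120 mm across, 60 mm high
- tumbler: bystander: glass tumbler, 66 mm across, 100 mm high
- spice_tin: bystander: tin, 70 mm across, 100 mm high

How it is judged (in metres and radians):
On the way:
1. the level lies flat and lengthwise on the deck (angle between the x axis of level and the y axis of deck, either way round below 0.26 rad and angle between the z axis of level and the z axis of deck, either way round below 0.02 rad and z of level in the frame of deck_mid between -0.004 and 0.006 m and contact force between level and deck above 1 N), for 0.2 s.
At the end, for the whole second after the job is handed in: the level lies flat on the deck, within 15 degrees of lengthwise, the fingers press it down (over 6 N between level and deck, its own weight included) so that the shelf is within 0.006 rad of fully down, and the bubble is within 3 mm of the middle, all while the robot keeps pressing (angle between the x axis of level and the y axis of deck, either way round below 0.26 rad and angle between the z axis of level and the z axis of deck, either way round below 0.02 rad and z of level in the frame of deck_mid between -0.004 and 0.006 m and value of joint bubble between -0.003 and 0.003 m and value of joint shelf below 0.006 rad and contact force between level and deck above 6 N and contact force between the fingers and level above 2 N and linear speed of level below 0.02 m/s); the arm keeps its last pose, push and grip.
It fails at once if a bystander is shoved more than 30 mm or knocked over (distance of any of beaker, mug, spray_bottle, scrub_brush, mixing_bowl, tumbler, spice_tin from where it was at the start of the episode above 0.03 m).
It also fails if it takes over 67 s, if anything falls off the work surface, if the arm or the gripper's body presses on something with over 40 N, if the wrist force passes 120 N, or if a joint passes its speed limit or range.

## Working session

There is one attempt and no reset: what is moved stays moved. The work goes in short steps, Python scripts to look and compute and a tool call to move; the robot and the scene stay as the last step left them, time stands still between calls to the robot, and variables do not carry over. Pictures are saved under pics/ and viewed, and the job is handed in when it is done.

Besides the shell and the picture viewer there is one more tool, called after "Request:" in YAML: its name, and indented under it one key for each argument. jog_arm: Moves the arm, as the interface text tells. Its arguments: {"type":"object","properties":{"moves":{"type":"array"}},"required":["moves"]}

```bash
ls; mkdir -p pics
python3 - <<'E'
from plant import *
import cv2
for n in ("scene","top"):
    p,d=read_camera(n); cv2.imwrite(f"pics/a_{n}.png",p[:,:,::-1])
    c=get_calibration(n); print(n,c)
print(status.get_obs())
E
```

```text
pics
scene {'fx': 386.5740636886411, 'fy': 386.5740636886411, 'cx': 280.1326412482222, 'cy': 201.74908267358126, 'extrinsics': array([[-0.69958144,  0.40193191, -0.59079316,  1.06913883],
       [ 0.71418636,  0.41978678, -0.56010437,  0.47370559],
       [ 0.02288334, -0.81377503, -0.58072932,  0.62273464],
       [ 0.        ,  0.        ,  0.        ,  1.        ]])}
top {'fx': 440.2382002303419, 'fy': 440.2382002303419, 'cx': 281.11422062870014, 'cy': 207.66891247297877, 'extrinsics': array([[-2.47053603e-02, -9.90936503e-01,  1.32039740e-01,
         3.60836348e-01],
       [-9.99690205e-01,  2.48881998e-02, -2.65684903e-04,
        -9.74768199e-03],
       [-3.02295457e-03, -1.32005399e-01, -9.91244388e-01,
         1.21135807e+00],
       [ 0.00000000e+00,  0.00000000e+00,  0.00000000e+00,
         1.00000000e+00]])}
{'t': 0.1, 'joints': array([ 5.67048765e+01,  1.50957240e+01, -2.79872513e+00,  7.21581545e+01,
        2.66615884e-04,  8.11012133e+01]), 'joint_vel': array([ 0.01136843, -0.03878028,  0.07751178, -0.1276287 ,  0.03007361,
       -0.05897257]), 'effort': array([ 1.52683984e-03, -6.38578606e+01,  3.85063076e+01,  1.00180594e-02,
       -1.42118988e-04, -2.09765329e-05]), 'position': array([0.21681713, 0.47805302, 0.40428543]), 'orientation': array([[ 4.13045975e-01,  9.10710033e-01, -5.07885387e-04],
       [ 9.10709724e-01, -4.13046261e-01, -7.64848287e-04],
       [-9.06335169e-04, -1.46618654e-04, -9.99999579e-01]]), 'contact_force': array([ 0.73918242, -0.44347929,  0.44762337]), 'moment': array([ 0.03109579, -0.00184152, -0.01101439]), 'gripper_width': 0.08547195001284226}
```

View pics/a_scene.png

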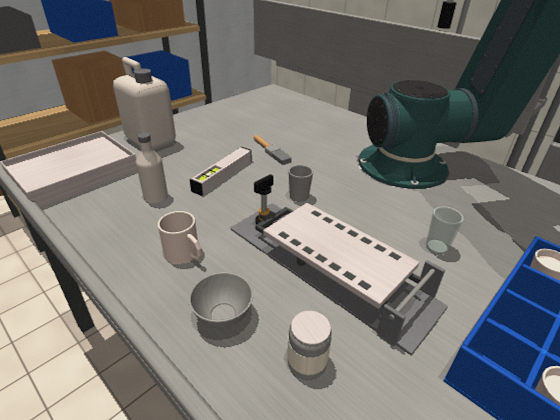

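View pics/a_top.png

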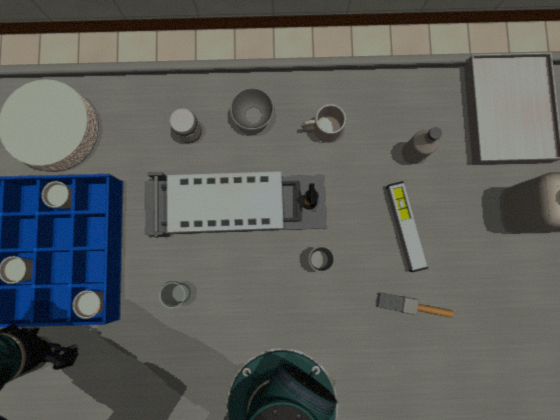

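```bash
cat > h.py <<'E'
from plant import *
import numpy as np, cv2
def ray(cam,uv,z):
    c=get_calibration(cam);E=c["extrinsics"]
    r=E[:3,:3]@np.array([(uv[0]-c["cx"])/c["fx"],(uv[1]-c["cy"])/c["fy"],1.])
    return E[:3,3]+r*(z-E[2,3])/r[2]
def proj(cam,p):
    c=get_calibration(cam);E=c["extrinsics"]
    q=E[:3,:3].T@(np.asarray(p)-E[:3,3]); return np.array([c["fx"]*q[0]/q[2]+c["cx"],c["fy"]*q[1]/q[2]+c["cy"]])
def pts(cam,mask,d):
    c=get_calibration(cam);E=c["extrinsics"]
    v,u=np.nonzero(mask&(d>0));z=d[v,u]
    P=np.c_[(u-c["cx"])/c["fx"]*z,(v-c["cy"])/c["fy"]*z,z]
    return P@E[:3,:3].T+E[:3,3]
E
python3 - <<'E'
from h import *
p,d=read_camera("top")
for n,z in (("level",0),("level_grip",.04),("vial_mid",.04),("deck_mid",.065),("foot_grip",.126),("beaker",.0),("mug",0),("spray_bottle",0),("tumbler",0),("mixing_bowl",0),("spice_tin",0),("scrub_brush",0)):
    r=landmark_of(n,"top")
    for k in r[:1]: print(n,round(k["conf"],2),np.round(k["point"],1),np.round(ray("top",k["point"],z),3))
for n in ("level","deck","foot_grip","beaker","mug"):
    s=silhouettes(n,"top")
    if not s: print(n,"none");continue
    m=s[0]["pixels"]; P=pts("top",m,d)
    print(n,s[0]["conf"],s[0]["extent"],m.sum(),np.percentile(P[:,2],[2,25,50,75,98]).round(3))
    zt=np.percentile(P[:,2],90)
    T=P[P[:,2]>zt-.025] if n!='deck' else P[P[:,2]>.045]
    rc=cv2.minAreaRect(T[:,:2].astype(np.float32)*1000); print(rc, len(T))
    if n=='deck':
        A=np.c_[T[:,:2],np.ones(len(T))]; print("plane",np.linalg.lstsq(A,T[:,2],rcond=None)[0])
E
```

```text
level 0.73 [398.9 228.4] [ 0.456 -0.333  0.   ]
level_grip 0.95 [411.6 240.3] [ 0.421 -0.354  0.04 ]
vial_mid 0.69 [396.8 203.1] [ 0.521 -0.321  0.04 ]
deck_mid 0.76 [225.8 202.7] [0.53  0.135 0.065]
foot_grip 0.66 [313.6 196.2] [ 0.532 -0.092  0.126]
beaker 0.8 [321.1 257.2] [ 0.383 -0.116  0.   ]
mug 0.55 [329.2 130.6] [ 0.74  -0.152  0.   ]
spray_bottle 0.87 [414.  155.7] [ 0.66  -0.388  0.   ]
tumbler 0.81 [179.7 292.3] [0.298 0.27  0.   ]
mixing_bowl 0.58 [250.7 117.8] [0.783 0.07  0.   ]
spice_tin 0.96 [188.2 132. ] [0.746 0.249 0.   ]
scrub_brush 0.98 [416.5 305.3] [ 0.248 -0.368  0.   ]
level 0.57 [404.0, 229.2, 44.0, 90.7] 1684 [0.003 0.031 0.038 0.04  0.044]
((460.7087097167969, -346.99072265625), (241.80238342285156, 42.32624053955078), 12.273319244384766) 1518
deck 0.85 [224.1, 203.7, 117.5, 63.2] 6531 [0.067 0.071 0.072 0.074 0.078]
((534.4405517578125, 136.48240661621094), (151.40672302246094, 298.9398193359375), 0.7783535718917847) 6496
plane [0.0032235  0.01793805 0.06813534]
foot_grip 0.76 [310.1, 193.8, 13.5, 26.1] 223 [0.008 0.111 0.134 0.138 0.142]
((536.335205078125, -82.68085479736328), (55.8006477355957, 22.743024826049805), 2.1073386669158936) 134
beaker 0.96 [322.0, 255.7, 25.2, 23.3] 539 [0.001 0.006 0.017 0.071 0.088]
((379.4341125488281, -109.5443344116211), (64.36930084228516, 60.881317138671875), 88.84998321533203) 169
mug 0.9 [324.0, 123.3, 48.3, 34.7] 1037 [0.002 0.008 0.039 0.074 0.092]
((748.8970947265625, -136.9686279296875), (99.6767578125, 77.6553955078125), 61.002017974853516) 342
```

Run:
```python
from h import *
p,d=read_camera("top")
P=pts("top",np.ones(d.shape,bool),d)
def fit(T):
    for _ in range(4):
        A=np.c_[T[:,:2],np.ones(len(T))];k=np.linalg.lstsq(A,T[:,2],rcond=None)[0];r=T[:,2]-A@k
        T=T[abs(r)<2.5*r.std()]
    return k.round(4),r.std().round(4),len(T)
m=(abs(P[:,0]-.534)<.068)&(abs(P[:,1]-.136)<.14)&(P[:,2]>.05)&(P[:,2]<.1)
print("deck",fit(P[m]))
t=(abs(P[:,2])<.012)&(abs(P[:,0]-.5)<.2)&(abs(P[:,1]-.1)<.35); print("table",fit(P[t]))
k=(abs(P[:,0]-.535)<.06)&(abs(P[:,1]+.085)<.04)&(P[:,2]>.125); T=P[k]
print("knob",cv2.minAreaRect(T[:,:2].astype(np.float32)*1000),T.mean(0),len(T))
p2,d2=read_camera("scene")
for n,z in (("foot_grip",.126),("level_grip",.04),("vial_mid",.04),("deck_mid",.072)):
    r=landmark_of(n,"scene")
    if r: print(n,r[0]["conf"],np.round(r[0]["point"],1),ray("scene",r[0]["point"],z).round(3))
s=silhouettes("foot","scene")
Q=pts("scene",np.ones(d2.shape,bool),d2)
k=(abs(Q[:,0]-.535)<.06)&(abs(Q[:,1]+.085)<.04)&(Q[:,2]>.115);T=Q[k];print(T.min(0),T.max(0),T.mean(0),len(T))
k=(abs(Q[:,0]-.535)<.06)&(abs(Q[:,1]+.085)<.04)&(Q[:,2]>.133);T=Q[k];print(T.min(0),T.max(0),T.mean(0),len(T))
cv2.imwrite("pics/knob.png",cv2.resize(np.hstack([p[160:230,270:340],p2[165:235,230:300]])[:,:,::-1],None,fx=5,fy=5,interpolation=cv2.INTER_NEAREST))
```

```text
deck (array([0.0004, 0.0174, 0.0699]), np.float64(0.002), 5391)
table (array([ 0.0014,  0.0008, -0.0002]), np.float64(0.0026), 25176)
knob ((536.3787231445312, -88.38365173339844), (12.636903762817383, 55.89714050292969), 88.72907257080078) [ 0.53507521 -0.08750452  0.13759398] 121
foot_grip 0.58 [266.  182.5] [ 0.532 -0.084  0.126]
level_grip 0.62 [227.5 160. ] [ 0.436 -0.352  0.04 ]
vial_mid 0.81 [207.4 176.9] [ 0.539 -0.315  0.04 ]
deck_mid 0.9 [335.4 247.3] [0.543 0.14  0.072]
[ 0.50809057 -0.0923104   0.11505942] [ 0.56483582 -0.078428    0.14007256] [ 0.54051774 -0.08291418  0.12953141] 222
[ 0.50809057 -0.0923104   0.13323569] [ 0.56483582 -0.078789    0.14007256] [ 0.53884329 -0.08448983  0.136919  ] 95
```

View pics/knob.png

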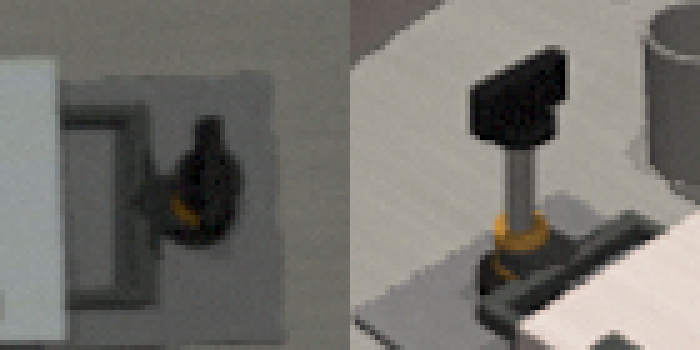

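Request:
jog_arm:
  moves:
    - {"dx": 0.018, "dy": -0.032, "twist": 0.036}
    - {"dx": 0.018, "dy": -0.032, "twist": 0.036}
    - {"dx": 0.018, "dy": -0.032, "twist": 0.036}
    - {"dx": 0.018, "dy": -0.032, "twist": 0.036}
    - {"dx": 0.018, "dy": -0.032, "twist": 0.036}
    - {"dx": 0.018, "dy": -0.032, "twist": 0.036}
    - {"dx": 0.018, "dy": -0.032, "twist": 0.036}
    - {"dx": 0.018, "dy": -0.032, "twist": 0.036}
    - {"dx": 0.018, "dy": -0.032, "twist": 0.036}
    - {"dx": 0.018, "dy": -0.032, "twist": 0.036}
    - {"dx": 0.018, "dy": -0.032, "twist": 0.036}
    - {"dx": 0.018, "dy": -0.032, "twist": 0.03}

```text
invalid input at $.moves[0]: expected keys hand, dx, dy, dz, twist
```

Request:
jog_arm:
  moves:
    - {"hand": 0.085, "dx": 0.018, "dy": -0.032, "dz": 0, "twist": 0.036}
    - {"hand": 0.085, "dx": 0.018, "dy": -0.032, "dz": 0, "twist": 0.036}
    - {"hand": 0.085, "dx": 0.018, "dy": -0.032, "dz": 0, "twist": 0.036}
    - {"hand": 0.085, "dx": 0.018, "dy": -0.032, "dz": 0, "twist": 0.036}
    - {"hand": 0.085, "dx": 0.018, "dy": -0.032, "dz": 0, "twist": 0.036}
    - {"hand": 0.085, "dx": 0.018, "dy": -0.032, "dz": 0, "twist": 0.036}
    - {"hand": 0.085, "dx": 0.018, "dy": -0.032, "dz": 0, "twist": 0.036}
    - {"hand": 0.085, "dx": 0.018, "dy": -0.032, "dz": 0, "twist": 0.036}
    - {"hand": 0.085, "dx": 0.018, "dy": -0.032, "dz": 0, "twist": 0.036}
    - {"hand": 0.085, "dx": 0.018, "dy": -0.032, "dz": 0, "twist": 0.036}
    - {"hand": 0.085, "dx": 0.018, "dy": -0.032, "dz": 0, "twist": 0.036}
    - {"hand": 0.085, "dx": 0.018, "dy": -0.032, "dz": 0, "twist": 0.03}

```text
t: 2.35
position: [0.4333, 0.0923, 0.4049]
orientation: [[-0.002, 1.0, 0.001], [1.0, 0.002, 0.0], [0.0, 0.001, -1.0]]
contact_force: [1.0, -0.1, 0.8]
gripper_width: 0.085
```

Request:
jog_arm:
  moves:
    - {"hand": 0.085, "dx": 0.0206, "dy": -0.0358, "dz": 0, "twist": 0}
    - {"hand": 0.085, "dx": 0.0206, "dy": -0.0358, "dz": 0, "twist": 0}
    - {"hand": 0.085, "dx": 0.0206, "dy": -0.0358, "dz": 0, "twist": 0}
    - {"hand": 0.085, "dx": 0.0206, "dy": -0.0358, "dz": 0, "twist": 0}
    - {"hand": 0.085, "dx": 0.0206, "dy": -0.0358, "dz": -0.01, "twist": 0}
    - {"hand": 0.06, "dx": 0, "dy": 0, "dz": -0.03, "twist": 0}
    - {"hand": 0.05, "dx": 0, "dy": 0, "dz": -0.03, "twist": 0}
    - {"hand": 0.04, "dx": 0, "dy": 0, "dz": -0.03, "twist": 0}
    - {"hand": 0.04, "dx": 0, "dy": 0, "dz": -0.026, "twist": 0}
    - {"hand": 0.04, "dx": 0, "dy": 0, "dz": 0, "twist": 0}

```text
t: 3.18
position: [0.5355, -0.085, 0.2766]
orientation: [[0.001, 1.0, -0.001], [1.0, -0.001, -0.003], [-0.003, -0.001, -1.0]]
contact_force: [1.6, -12.5, -8.3]
gripper_width: 0.0401
```

Run:
```python
from h import *
p,d=read_camera("scene")
cv2.imwrite("pics/k2.png",cv2.resize(p[60:300,150:400,::-1],None,fx=2.4,fy=2.4))
```

```text
(no output)
```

View pics/k2.png

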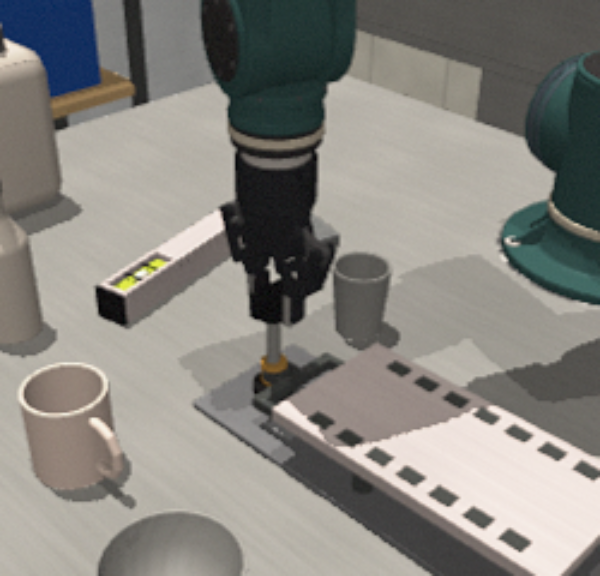

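Run:
```python
from h import *
o=status.get_obs();print(o["contact_force"],o["moment"],o["position"])
```

```text
[  1.87298702 -11.12074663  -7.23860327] [-2.19366779 -0.06767243 -0.01915726] [ 0.53536823 -0.08506722  0.27747537]
```

Request:
jog_arm:
  moves:
    - {"hand": 0.04, "dx": 0, "dy": 0, "dz": 0, "twist": 0}
    - {"hand": 0.04, "dx": 0, "dy": 0, "dz": 0, "twist": 0}

```text
t: 3.4
position: [0.5354, -0.0851, 0.2783]
orientation: [[0.001, 1.0, -0.001], [1.0, -0.001, -0.003], [-0.003, -0.001, -1.0]]
contact_force: [-0.1, -11.7, -9.4]
gripper_width: 0.0397
```

Run:
```python
from h import *
p,d=read_camera("scene")
q=cv2.resize(p[140:250,230:310,::-1],None,fx=7,fy=5.4*1.296,interpolation=cv2.INTER_CUBIC)
q=np.clip(q.astype(float)*2,0,255).astype(np.uint8)[:600]
cv2.imwrite("pics/k3.png",q)
for P in ((.535,-.085,.105),(.535,-.085,.126),(.535,-.065,.105),(.535,-.105,.105),(.535,-.085,.02)): print(P,(proj("scene",P)-[230,140])*7)
p,d=read_camera("top")
q=cv2.resize(p[140:260,240:360,::-1],None,fx=5,fy=5,interpolation=cv2.INTER_CUBIC)
cv2.imwrite("pics/k4.png",np.clip(q.astype(float)*2,0,255).astype(np.uint8))
```

```text
(0.535, -0.085, 0.105) [242.60826423 350.97491443]
(0.535, -0.085, 0.126) [242.58577497 299.46273031]
(0.535, -0.065, 0.105) [283.39282158 374.73261859]
(0.535, -0.105, 0.105) [202.79539825 327.78323717]
(0.535, -0.085, 0.02) [242.69356576 546.36012815]
```

View pics/k3.png

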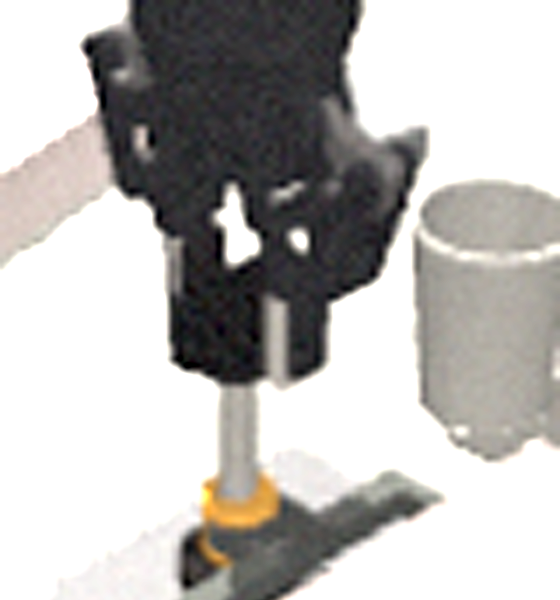

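View pics/k4.png

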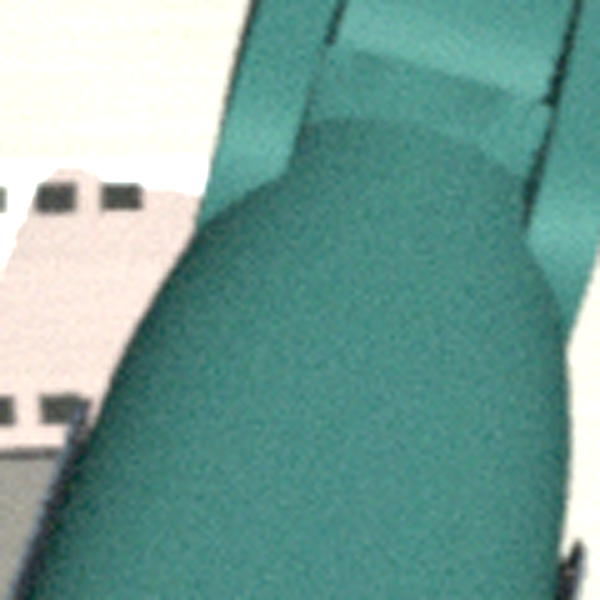

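Request:
jog_arm:
  moves:
    - {"hand": 0, "dx": 0, "dy": 0, "dz": 0, "twist": 0}
    - {"hand": 0, "dx": 0, "dy": 0, "dz": 0, "twist": 0}
    - {"hand": 0, "dx": 0, "dy": 0, "dz": 0, "twist": 0}
    - {"hand": 0, "dx": 0, "dy": 0, "dz": 0, "twist": 0}

```text
t: 3.83
position: [0.5355, -0.0864, 0.279]
orientation: [[0.002, 1.0, -0.001], [1.0, -0.002, -0.008], [-0.008, -0.001, -1.0]]
contact_force: [-4.1, -25.9, -2.0]
gripper_width: 0.0321
```

Run:
```python
from h import *
o=status.get_obs();print(o["contact_force"],o["moment"],o["position"],o["gripper_width"],o["joint_vel"])
p,d=read_camera("scene")
q=cv2.resize(p[140:225,230:310,::-1],None,fx=7,fy=7,interpolation=cv2.INTER_CUBIC)
cv2.imwrite("pics/k5.png",np.clip(q.astype(float)*4,0,255).astype(np.uint8)[:600])
for P in ((.564,-.087,.138),(.564,-.087,.11),(.508,-.087,.138),(.508,-.087,.11)): print(P,(proj("scene",P)-[230,140])*7)
```

```text
[ -4.07460575 -25.88052814  -1.98597695] [-5.26922688  0.98277933 -0.09159758] [ 0.53547603 -0.08638546  0.27903614] 0.03207454716742098 [-0.00134144  0.0736681  -0.01601108  0.00144143 -0.02830602  0.0018304 ]
(0.564, -0.087, 0.138) [174.89863837 299.23110019]
(0.564, -0.087, 0.11) [176.138394   369.34549591]
(0.508, -0.087, 0.138) [295.53279816 238.27894634]
(0.508, -0.087, 0.11) [294.64967271 306.98494282]
```

View pics/k5.png

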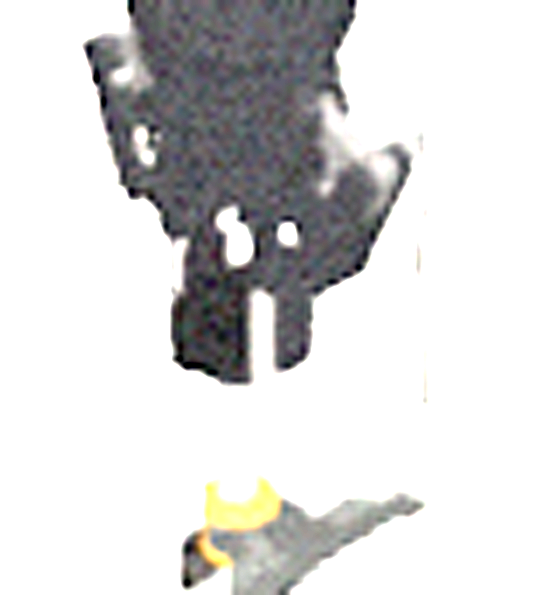

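Request:
jog_arm:
  moves:
    - {"hand": 0, "dx": 0, "dy": 0, "dz": 0, "twist": 0}
    - {"hand": 0, "dx": 0, "dy": 0, "dz": 0, "twist": 0}
    - {"hand": 0, "dx": 0, "dy": 0, "dz": 0, "twist": 0}

```text
t: 4.13
position: [0.5355, -0.0864, 0.279]
orientation: [[0.002, 1.0, -0.001], [1.0, -0.002, -0.008], [-0.008, -0.001, -1.0]]
contact_force: [-4.1, -26.1, -1.5]
gripper_width: 0.0318
```

Request:
jog_arm:
  moves:
    - {"hand": 0.045, "dx": 0, "dy": -0.002, "dz": 0, "twist": 0}
    - {"hand": 0.045, "dx": 0, "dy": 0, "dz": 0, "twist": 0}
    - {"hand": 0.045, "dx": 0, "dy": 0, "dz": 0.01, "twist": 0}
    - {"hand": 0, "dx": 0, "dy": 0, "dz": 0, "twist": 0}
    - {"hand": 0, "dx": 0, "dy": 0, "dz": 0, "twist": 0}
    - {"hand": 0, "dx": 0, "dy": 0, "dz": 0, "twist": 0}
    - {"hand": 0, "dx": 0, "dy": 0, "dz": 0, "twist": 0}

```text
t: 4.72
position: [0.5356, -0.0872, 0.2892]
orientation: [[0.0, 1.0, 0.0], [1.0, -0.0, -0.004], [-0.004, 0.0, -1.0]]
contact_force: [-3.8, -13.8, 7.7]
gripper_width: 0.0116
```

Request:
jog_arm:
  moves:
    - {"hand": 0, "dx": 0, "dy": 0, "dz": 0, "twist": -0.1}
    - {"hand": 0, "dx": 0, "dy": 0, "dz": 0, "twist": -0.1}
    - {"hand": 0, "dx": 0, "dy": 0, "dz": 0, "twist": -0.1}
    - {"hand": 0, "dx": 0, "dy": 0, "dz": 0, "twist": -0.1}
    - {"hand": 0, "dx": 0, "dy": 0, "dz": 0, "twist": -0.1}
    - {"hand": 0, "dx": 0, "dy": 0, "dz": 0, "twist": -0.1}
    - {"hand": 0, "dx": 0, "dy": 0, "dz": 0, "twist": -0.1}
    - {"hand": 0, "dx": 0, "dy": 0, "dz": 0, "twist": -0.1}
    - {"hand": 0, "dx": 0, "dy": 0, "dz": 0, "twist": -0.1}
    - {"hand": 0, "dx": 0, "dy": 0, "dz": 0, "twist": 0}

```text
t: 5.55
position: [0.5359, -0.0869, 0.2892]
orientation: [[0.788, 0.616, 0.001], [0.616, -0.788, -0.003], [-0.001, 0.003, -1.0]]
contact_force: [-1.4, -9.7, 6.6]
gripper_width: 0.0121
```

Run:
```python
from h import *
p,d=read_camera("scene")
cv2.imwrite("pics/k6.png",cv2.resize(p[120:300,200:440,::-1],None,fx=3,fy=3))
P=pts("scene",np.ones(d.shape,bool),d)
def fit(T):
    for _ in range(4):
        A=np.c_[T[:,:2],np.ones(len(T))];k=np.linalg.lstsq(A,T[:,2],rcond=None)[0];r=T[:,2]-A@k
        T=T[abs(r)<2.5*r.std()]
    return k.round(4),r.std().round(4),len(T)
m=(abs(P[:,0]-.534)<.065)&(abs(P[:,1]-.136)<.14)&(P[:,2]>.05)&(P[:,2]<.1)
print("deck",fit(P[m]))
t=(abs(P[:,2])<.012)&(abs(P[:,0]-.5)<.2)&(abs(P[:,1]-.1)<.35); print("table",fit(P[t]))
```

```text
deck (array([ 0.0008, -0.0292,  0.084 ]), np.float64(0.0009), 5428)
table (array([ 0.0009, -0.0003,  0.0014]), np.float64(0.0033), 25976)
```

View pics/k6.png

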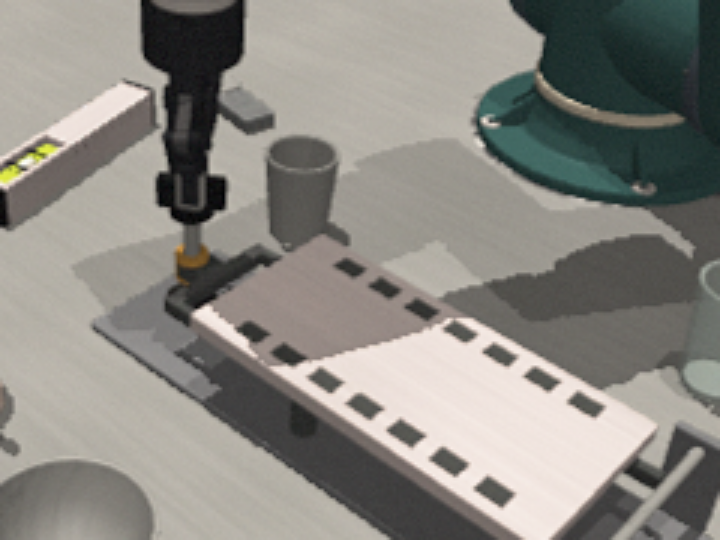

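Request:
jog_arm:
  moves:
    - {"hand": 0.04, "dx": 0, "dy": 0, "dz": 0, "twist": 0}
    - {"hand": 0.06, "dx": 0, "dy": 0, "dz": 0, "twist": 0}
    - {"hand": 0.085, "dx": 0, "dy": 0, "dz": 0.03, "twist": 0}
    - {"hand": 0.085, "dx": -0.012, "dy": -0.033, "dz": 0, "twist": 0.12}
    - {"hand": 0.085, "dx": -0.012, "dy": -0.033, "dz": 0, "twist": 0.12}
    - {"hand": 0.085, "dx": -0.012, "dy": -0.033, "dz": 0, "twist": 0.12}
    - {"hand": 0.085, "dx": -0.012, "dy": -0.033, "dz": 0, "twist": 0.12}
    - {"hand": 0.085, "dx": -0.012, "dy": -0.033, "dz": 0, "twist": 0.12}
    - {"hand": 0.085, "dx": -0.012, "dy": -0.033, "dz": 0, "twist": 0.12}
    - {"hand": 0.085, "dx": -0.012, "dy": -0.033, "dz": 0, "twist": 0.12}
    - {"hand": 0.085, "dx": -0.0105, "dy": -0.033, "dz": 0, "twist": 0.12}
    - {"hand": 0.085, "dx": 0, "dy": 0, "dz": -0.02, "twist": 0.12}

```text
t: 6.6
position: [0.4409, -0.3533, 0.3008]
orientation: [[-0.174, 0.985, 0.003], [0.985, 0.174, -0.005], [-0.005, 0.002, -1.0]]
contact_force: [0.4, -0.8, 0.6]
gripper_width: 0.0846
```

Run:
```python
from h import *
p,d=read_camera("scene")
cv2.imwrite("pics/l1.png",cv2.resize(p[60:260,120:370,::-1],None,fx=2.8,fy=2.8))
s=silhouettes("level","scene")
if s:
  P=pts("scene",s[0]["pixels"],d);T=P[abs(P[:,2]-.04)<.01]
  print(cv2.minAreaRect(T[:,:2].astype(np.float32)*1000),len(T))
o=status.get_obs();print(o["position"],o["orientation"][:,0],o["contact_force"])
```

```text
((0.0, 0.0), (0.0, 0.0), 0.0) 0
[ 0.44083704 -0.34859448  0.29651354] [-0.17229918  0.98503871  0.00342687] [-0.95566655  0.62238575 -0.16225991]
```

View pics/l1.png

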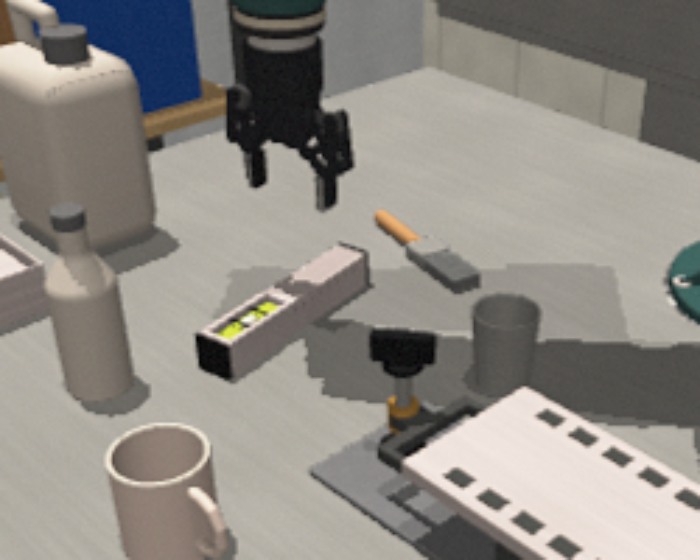

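Request:
jog_arm:
  moves:
    - {"hand": 0.085, "dx": 0, "dy": 0, "dz": -0.03, "twist": 0.035}
    - {"hand": 0.085, "dx": 0, "dy": 0, "dz": -0.03, "twist": 0}
    - {"hand": 0.07, "dx": 0, "dy": 0, "dz": -0.03, "twist": 0}
    - {"hand": 0.07, "dx": 0, "dy": 0, "dz": -0.026, "twist": 0}
    - {"hand": 0.0, "dx": 0, "dy": 0, "dz": 0, "twist": 0}
    - {"hand": 0.0, "dx": 0, "dy": 0, "dz": 0, "twist": 0}
    - {"hand": 0.0, "dx": 0, "dy": 0, "dz": 0, "twist": 0}
    - {"hand": 0.0, "dx": 0, "dy": 0, "dz": 0, "twist": 0}
    - {"hand": 0.0, "dx": 0, "dy": 0, "dz": 0, "twist": 0}

```text
t: 7.45
position: [0.4422, -0.3482, 0.1843]
orientation: [[-0.206, 0.979, 0.001], [0.979, 0.206, -0.001], [-0.001, 0.001, -1.0]]
contact_force: [-0.8, 2.6, 7.2]
gripper_width: 0.0394
```

Request:
jog_arm:
  moves:
    - {"hand": 0.0, "dx": 0, "dy": 0, "dz": 0.02, "twist": 0}
    - {"hand": 0.0, "dx": 0, "dy": 0, "dz": 0.035, "twist": 0}
    - {"hand": 0.0, "dx": 0, "dy": 0, "dz": 0.04, "twist": 0}
    - {"hand": 0.0, "dx": 0, "dy": 0, "dz": 0.04, "twist": 0}
    - {"hand": 0.0, "dx": 0, "dy": 0, "dz": 0.035, "twist": 0}
    - {"hand": 0.0, "dx": 0, "dy": 0.02, "dz": 0, "twist": -0.06}
    - {"hand": 0.0, "dx": 0.006, "dy": 0.033, "dz": 0, "twist": -0.11}
    - {"hand": 0.0, "dx": 0.006, "dy": 0.033, "dz": 0, "twist": -0.11}
    - {"hand": 0.0, "dx": 0.006, "dy": 0.033, "dz": 0, "twist": -0.11}
    - {"hand": 0.0, "dx": 0.006, "dy": 0.033, "dz": 0, "twist": -0.11}

```text
t: 8.28
position: [0.4655, -0.1946, 0.3537]
orientation: [[0.294, 0.956, 0.001], [0.956, -0.294, -0.0], [-0.0, 0.001, -1.0]]
contact_force: [1.2, 0.2, -3.8]
gripper_width: 0.0392
```

Run:
```python
from h import *
p,d=read_camera("scene")
cv2.imwrite("pics/l2.png",cv2.resize(p[0:300,100:450,::-1],None,fx=2,fy=2))
o=status.get_obs();print(o["position"],o["orientation"][:,0],o["contact_force"])
```

```text
[ 0.46565093 -0.1900089   0.35380587] [0.30517268 0.95229392 0.00243354] [-0.64119424  6.75557948 -3.75328215]
```

View pics/l2.png

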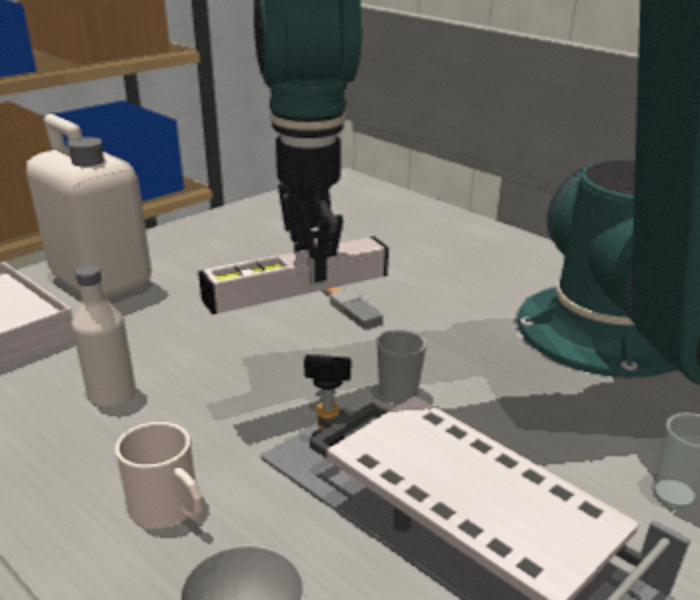

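Request:
jog_arm:
  moves:
    - {"hand": 0.0, "dx": 0.0062, "dy": 0.033, "dz": 0, "twist": -0.113}
    - {"hand": 0.0, "dx": 0.0062, "dy": 0.033, "dz": 0, "twist": -0.113}
    - {"hand": 0.0, "dx": 0.0062, "dy": 0.033, "dz": 0, "twist": -0.113}
    - {"hand": 0.0, "dx": 0.0062, "dy": 0.033, "dz": 0, "twist": -0.113}
    - {"hand": 0.0, "dx": 0.0062, "dy": 0.033, "dz": 0, "twist": -0.113}
    - {"hand": 0.0, "dx": 0.0062, "dy": 0.033, "dz": 0, "twist": -0.113}
    - {"hand": 0.0, "dx": 0.0062, "dy": 0.033, "dz": 0, "twist": -0.113}
    - {"hand": 0.0, "dx": 0.0062, "dy": 0.033, "dz": 0, "twist": -0.113}
    - {"hand": 0.0, "dx": 0.0062, "dy": 0.033, "dz": 0, "twist": -0.113}
    - {"hand": 0.0, "dx": 0.0062, "dy": 0.033, "dz": 0, "twist": -0.113}
    - {"hand": 0.0, "dx": 0.0062, "dy": 0.022, "dz": 0, "twist": -0.113}
    - {"hand": 0.0, "dx": 0, "dy": 0, "dz": 0, "twist": 0}

```text
t: 9.33
position: [0.5343, 0.1593, 0.3534]
orientation: [[1.0, 0.03, 0.001], [0.03, -1.0, 0.001], [0.001, -0.001, -1.0]]
contact_force: [-0.6, -0.8, -3.8]
gripper_width: 0.0393
```

Run:
```python
from h import *
p,d=read_camera("scene")
cv2.imwrite("pics/l3.png",cv2.resize(p[0:420,150:500,::-1],None,fx=1.4,fy=1.4))
P=pts("scene",np.ones(d.shape,bool),d)
m=(abs(P[:,0]-.534)<.09)&(P[:,1]<.29)&(P[:,1]>0)&(P[:,2]>.045)&(P[:,2]<.11)
T=P[m];print("deckrect",cv2.minAreaRect(T[:,:2].astype(np.float32)*1000),np.percentile(T,[1,99],axis=0))
m=(abs(P[:,0]-.534)<.09)&(P[:,1]<.3)&(P[:,1]>0)&(abs(P[:,2]-.21)<.012)
T=P[m];print("levtop",np.percentile(T,[1,99],axis=0),len(T))
o=status.get_obs();print(o["position"],o["orientation"][:,0],o["contact_force"])
```

```text
deckrect ((533.2109375, 144.707763671875), (154.34426879882812, 291.1650390625), 0.7802523374557495) [[0.45962703 0.00389542 0.06467475]
 [0.60951436 0.2876891  0.08489632]]
levtop [[0.51279347 0.02404604 0.19834989]
 [0.56734649 0.26327034 0.21883171]] 1870
[0.53395826 0.15768187 0.35331244] [9.99327336e-01 3.66682037e-02 5.64701825e-04] [-0.88696581 -0.44958067 -4.68436877]
```

View pics/l3.png

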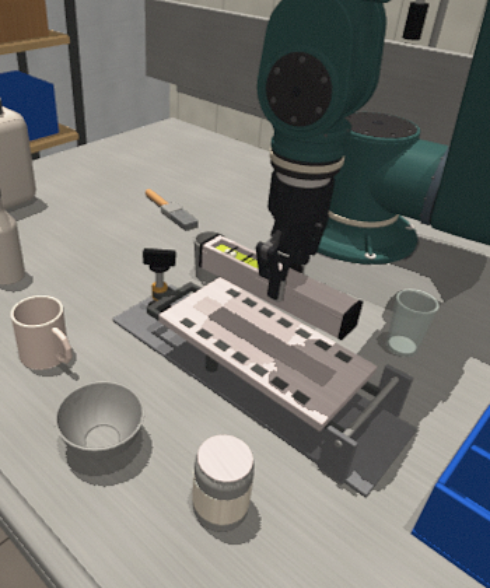

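Request:
jog_arm:
  moves:
    - {"hand": 0.0, "dx": 0, "dy": -0.004, "dz": -0.03, "twist": -0.02}
    - {"hand": 0.0, "dx": 0, "dy": 0, "dz": -0.03, "twist": 0}
    - {"hand": 0.0, "dx": 0, "dy": 0, "dz": -0.015, "twist": 0}
    - {"hand": 0.0, "dx": 0, "dy": 0, "dz": -0.008, "twist": 0}
    - {"hand": 0.0, "dx": 0, "dy": 0, "dz": -0.004, "twist": 0}
    - {"hand": 0.0, "dx": 0, "dy": 0, "dz": 0, "twist": 0}

```text
t: 9.88
position: [0.5339, 0.1513, 0.2662]
orientation: [[1.0, 0.015, -0.0], [0.015, -1.0, -0.001], [-0.0, 0.001, -1.0]]
contact_force: [-2.1, -0.6, -0.4]
gripper_width: 0.0391
```

Request:
jog_arm:
  moves:
    - {"hand": 0.0, "dx": 0, "dy": 0, "dz": -0.003, "twist": 0}
    - {"hand": 0.0, "dx": 0, "dy": 0, "dz": -0.002, "twist": 0}
    - {"hand": 0.0, "dx": 0, "dy": 0, "dz": 0, "twist": 0}

```text
t: 10.13
position: [0.5343, 0.1518, 0.2614]
orientation: [[1.0, 0.016, 0.002], [0.016, -1.0, -0.0], [0.002, 0.0, -1.0]]
contact_force: [0.8, -2.3, -0.6]
gripper_width: 0.0387
```

Request:
jog_arm:
  moves:
    - {"hand": 0.06, "dx": 0, "dy": 0, "dz": 0, "twist": 0}
    - {"hand": 0.06, "dx": 0, "dy": 0, "dz": 0, "twist": 0}
    - {"hand": 0.07, "dx": 0, "dy": 0, "dz": 0, "twist": 0}
    - {"hand": 0.07, "dx": 0, "dy": 0, "dz": 0.02, "twist": 0}
    - {"hand": 0.07, "dx": 0, "dy": -0.005, "dz": 0.033, "twist": 0}
    - {"hand": 0.0, "dx": 0, "dy": -0.005, "dz": 0, "twist": 0}
    - {"hand": 0.0, "dx": 0, "dy": 0, "dz": 0, "twist": 0}
    - {"hand": 0.0, "dx": 0, "dy": 0, "dz": 0, "twist": 0}
    - {"hand": 0.0, "dx": 0, "dy": 0, "dz": 0, "twist": 0}
    - {"hand": 0.0, "dx": 0, "dy": 0, "dz": 0, "twist": 0}

```text
t: 10.97
position: [0.5337, 0.142, 0.3131]
orientation: [[1.0, 0.016, -0.001], [0.016, -1.0, -0.0], [-0.001, -0.0, -1.0]]
contact_force: [0.2, 0.4, 0.1]
gripper_width: 0.0093
```

Run:
```python
from h import *
for n,c in (("scene",(190,310,240,400)),("top",(140,270,150,330))):
    p,d=read_camera(n)
    cv2.imwrite(f"pics/m1_{n}.png",cv2.resize(p[c[0]:c[1],c[2]:c[3],::-1],None,fx=4,fy=4,interpolation=cv2.INTER_CUBIC))
    P=pts(n,np.ones(d.shape,bool),d)
    m=(abs(P[:,0]-.534)<.016)&(P[:,1]<.245)&(P[:,1]>.02)&(P[:,2]>.1)&(P[:,2]<.13)
    T=P[m];print(n,"levtop",np.percentile(T,[1,99],axis=0),len(T),np.polyfit(T[:,1],T[:,2],1))
o=status.get_obs();print(o["position"],o["contact_force"],o["gripper_width"])
```

```text
scene levtop [[0.51848177 0.02340952 0.11113117]
 [0.54951957 0.24304127 0.1239235 ]] 1069 [0.00200186 0.11792215]
top levtop [[0.5184153  0.02199632 0.1089395 ]
 [0.54962096 0.1323164  0.12611915]] 540 [-0.0131647   0.11753026]
[0.53381819 0.14201113 0.31322788] [ 0.17448852 -0.29909782  1.60401737] 0.0001768151944535742
```

View pics/m1_scene.png

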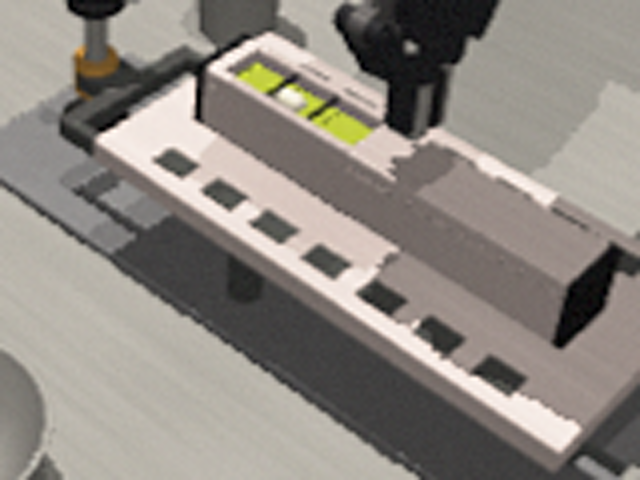

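View pics/m1_top.png

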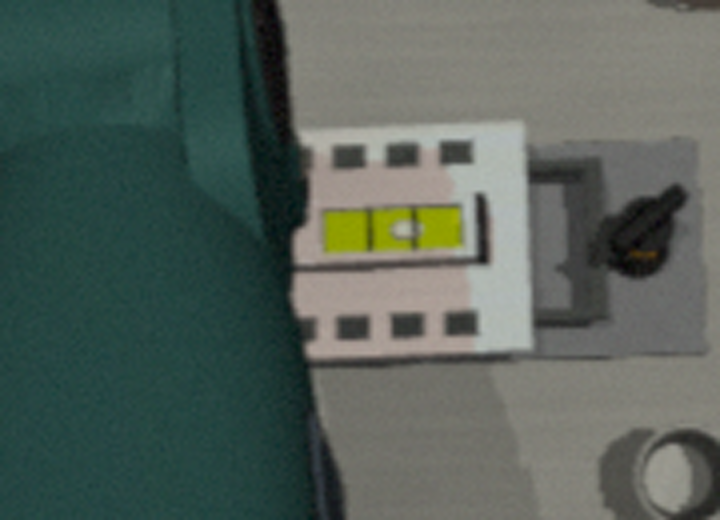

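Request:
jog_arm:
  moves:
    - {"hand": 0.0, "dx": 0, "dy": 0, "dz": -0.015, "twist": 0}
    - {"hand": 0.0, "dx": 0, "dy": 0, "dz": -0.008, "twist": 0}
    - {"hand": 0.0, "dx": 0, "dy": 0, "dz": 0, "twist": 0}

```text
t: 11.32
position: [0.5335, 0.1419, 0.2892]
orientation: [[1.0, 0.016, -0.003], [0.016, -1.0, -0.0], [-0.003, 0.0, -1.0]]
contact_force: [-1.2, 1.8, 5.3]
gripper_width: 0.0001
```

Request:
jog_arm:
  moves:
    - {"hand": 0.0, "dx": 0, "dy": 0, "dz": -0.001, "twist": 0}
    - {"hand": 0.0, "dx": 0, "dy": 0, "dz": 0, "twist": 0}
    - {"hand": 0.0, "dx": 0, "dy": 0, "dz": 0, "twist": 0}

```text
t: 11.57
position: [0.534, 0.1419, 0.2902]
orientation: [[1.0, 0.016, 0.0], [0.016, -1.0, 0.0], [0.0, -0.0, -1.0]]
contact_force: [-1.3, 0.3, 2.0]
gripper_width: 0.0
```

Request:
jog_arm:
  moves:
    - {"hand": 0.0, "dx": 0, "dy": 0, "dz": -0.002, "twist": 0}
    - {"hand": 0.0, "dx": 0, "dy": 0, "dz": 0, "twist": 0}
    - {"hand": 0.0, "dx": 0, "dy": 0, "dz": 0, "twist": 0}

```text
t: 11.82
position: [0.5341, 0.1418, 0.2881]
orientation: [[1.0, 0.015, 0.001], [0.015, -1.0, -0.0], [0.001, 0.0, -1.0]]
contact_force: [0.1, -1.3, 2.7]
gripper_width: 0.0002
```

Request:
jog_arm:
  moves:
    - {"hand": 0.0, "dx": 0, "dy": 0, "dz": -0.002, "twist": 0}
    - {"hand": 0.0, "dx": 0, "dy": 0, "dz": 0, "twist": 0}
    - {"hand": 0.0, "dx": 0, "dy": 0, "dz": 0, "twist": 0}

```text
t: 12.07
position: [0.5341, 0.1416, 0.2864]
orientation: [[1.0, 0.015, 0.001], [0.015, -1.0, -0.001], [0.001, 0.001, -1.0]]
contact_force: [-2.2, -4.7, 10.0]
gripper_width: -0.0004
```

Request:
jog_arm:
  moves:
    - {"hand": 0.0, "dx": 0, "dy": 0, "dz": -0.001, "twist": 0}
    - {"hand": 0.0, "dx": 0, "dy": 0, "dz": 0, "twist": 0}
    - {"hand": 0.0, "dx": 0, "dy": 0, "dz": 0, "twist": 0}
    - {"hand": 0.0, "dx": 0, "dy": 0, "dz": 0, "twist": 0}
    - {"hand": 0.0, "dx": 0, "dy": 0, "dz": 0, "twist": 0}
    - {"hand": 0.0, "dx": 0, "dy": 0, "dz": 0, "twist": 0}
    - {"hand": 0.0, "dx": 0, "dy": 0, "dz": 0, "twist": 0}
    - {"hand": 0.0, "dx": 0, "dy": 0, "dz": 0, "twist": 0}
    - {"hand": 0.0, "dx": 0, "dy": 0, "dz": 0, "twist": 0}
    - {"hand": 0.0, "dx": 0, "dy": 0, "dz": 0, "twist": 0}

```text
t: 12.9
position: [0.5341, 0.1415, 0.2855]
orientation: [[1.0, 0.015, 0.001], [0.015, -1.0, -0.001], [0.001, 0.001, -1.0]]
contact_force: [-1.6, -5.4, 11.2]
gripper_width: -0.0001
```

```bash
cat > bub.py <<'E'
import sys
from h import *
tag=sys.argv[1]
for n,c in (("scene",(190,310,240,400)),("top",(140,270,150,330))):
    p,d=read_camera(n)
    cv2.imwrite(f"pics/{tag}_{n}.png",cv2.resize(p[c[0]:c[1],c[2]:c[3],::-1],None,fx=4,fy=4,interpolation=cv2.INTER_CUBIC))
    # rectify vial: world grid on z plane, y along
    z=.117; ys=np.arange(.02,.13,.0005); xs=np.arange(.515,.553,.0005)
    Y,X=np.meshgrid(ys,xs)
    ca=get_calibration(n);E=ca["extrinsics"]
    q=(np.stack([X,Y,np.full_like(X,z)],-1)-E[:3,3])@E[:3,:3]
    u=(ca["fx"]*q[...,0]/q[...,2]+ca["cx"]).astype(np.float32);v=(ca["fy"]*q[...,1]/q[...,2]+ca["cy"]).astype(np.float32)
    R=cv2.remap(p,u,v,cv2.INTER_CUBIC)
    cv2.imwrite(f"pics/{tag}_{n}_r.png",cv2.resize(R[:,:,::-1],None,fx=3,fy=3))
    Rf=R.astype(float); yel=(Rf[...,0]-Rf[...,2]>60)
    rows=np.nonzero(yel.sum(1)>60)[0]; print(n,"rows x",xs[rows.min()],xs[rows.max()] if len(rows) else None)
    a,b=rows.min(),rows.max(); w=(b-a)
    edge=Rf[[*range(a+1,a+w//6+1),*range(b-w//6,b)]].mean(0)  # edge rows for lines
    mid=Rf[(a+b)//2-w//8:(a+b)//2+w//8+1].mean(0)
    L=edge[:,0]; cols=np.nonzero(edge[:,0]-edge[:,2]>50)[0]; lo,hi=cols.min(),cols.max()
    mm=(lo+hi)//2
    base=np.median(L[lo+5:hi-5])
    def cen(wt,i,j):
        k=np.arange(i,j);ww=np.clip(wt[i:j],0,None);return (ys[k]*ww).sum()/ww.sum()
    dk=base-L; dk[dk<15]=0
    la=cen(dk,lo+6,mm);lb=cen(dk,mm,hi-6)
    bl=mid[:,2]-np.median(np.sort(mid[lo:hi,2])[:(hi-lo)//3]); bl[bl<25]=0
    bc=cen(bl,lo+4,hi-4)
    print(" vial",ys[lo],ys[hi],"lines",la.round(4),lb.round(4),"sep",round(lb-la,4),"bubble",bc.round(4),"disp(+x level=-y) mm",round(1000*((la+lb)/2-bc),2))
o=status.get_obs();print(o["t"],o["position"],o["contact_force"])
E
python3 bub.py m2
```

```text
scene rows x 0.5379999999999975 0.5529999999999958
 vial 0.04050000000000002 0.12000000000000009 lines 0.0639 0.0923 sep 0.0285 bubble 0.0825 disp(+x level=-y) mm -4.43
top rows x 0.5209999999999994 0.5469999999999965
 vial 0.028000000000000008 0.11350000000000009 lines 0.0572 0.0851 sep 0.0278 bubble 0.0747 disp(+x level=-y) mm -3.53
13.0 [0.53410951 0.14145922 0.28550487] [-2.2283316  -5.79547233  9.42810667]
```

```bash
python3 -c "
import cv2,numpy as np
a=[cv2.imread(f'pics/m2_{n}_r.png') for n in('scene','top')]
cv2.imwrite('pics/m2_r.png',np.vstack(a))"
```

```text
(no output)
```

View pics/m2_r.png

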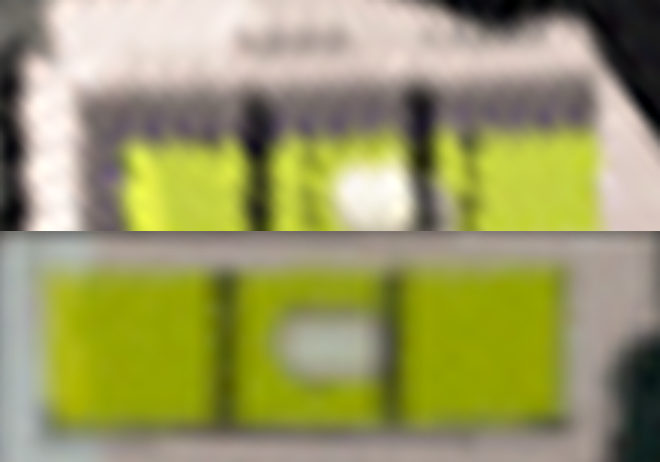

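View pics/m2_scene.png

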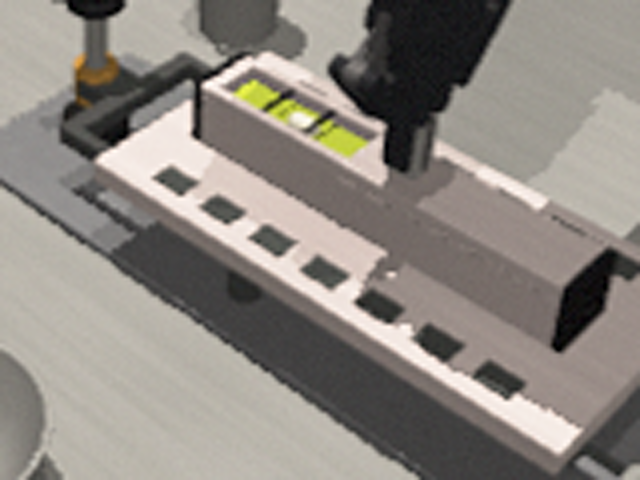

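Request:
jog_arm:
  moves:
    - {"hand": 0.0, "dx": 0, "dy": 0, "dz": 0.015, "twist": 0}
    - {"hand": 0.05, "dx": 0, "dy": 0, "dz": 0.025, "twist": 0}
    - {"hand": 0.05, "dx": 0.0, "dy": -0.0326, "dz": 0, "twist": 0.0935}
    - {"hand": 0.05, "dx": 0.0, "dy": -0.0326, "dz": 0, "twist": 0.0935}
    - {"hand": 0.05, "dx": 0.0, "dy": -0.0326, "dz": 0, "twist": 0.0935}
    - {"hand": 0.05, "dx": 0.0, "dy": -0.0326, "dz": 0, "twist": 0.0935}
    - {"hand": 0.05, "dx": 0.002, "dy": -0.0326, "dz": 0, "twist": 0.0935}
    - {"hand": 0.05, "dx": 0.0, "dy": -0.0326, "dz": 0, "twist": 0.0935}
    - {"hand": 0.05, "dx": 0.0, "dy": -0.0326, "dz": 0, "twist": 0.0935}
    - {"hand": 0.05, "dx": 0.0, "dy": 0, "dz": 0, "twist": 0}

```text
t: 13.83
position: [0.5361, -0.0907, 0.3247]
orientation: [[0.781, 0.624, 0.0], [0.624, -0.781, -0.001], [-0.0, 0.001, -1.0]]
contact_force: [0.1, -0.0, -0.4]
gripper_width: 0.0499
```

Request:
jog_arm:
  moves:
    - {"hand": 0.05, "dx": 0, "dy": 0, "dz": -0.02, "twist": 0}
    - {"hand": 0.05, "dx": 0, "dy": 0, "dz": -0.015, "twist": 0}
    - {"hand": 0.05, "dx": 0, "dy": 0, "dz": 0, "twist": 0}

```text
t: 14.08
position: [0.5352, -0.0862, 0.2875]
orientation: [[0.784, 0.62, -0.003], [0.62, -0.784, 0.001], [-0.002, -0.003, -1.0]]
contact_force: [0.4, 0.4, -0.6]
gripper_width: 0.0497
```

Request:
jog_arm:
  moves:
    - {"hand": 0.0, "dx": 0, "dy": -0.001, "dz": 0.001, "twist": 0}
    - {"hand": 0.0, "dx": 0, "dy": 0, "dz": 0, "twist": 0}
    - {"hand": 0.0, "dx": 0, "dy": 0, "dz": 0, "twist": 0}
    - {"hand": 0.0, "dx": 0, "dy": 0, "dz": 0, "twist": 0}
    - {"hand": 0.0, "dx": 0, "dy": 0, "dz": 0, "twist": 0}
    - {"hand": 0.0, "dx": 0, "dy": 0, "dz": 0, "twist": -0.09}
    - {"hand": 0.0, "dx": 0, "dy": 0, "dz": 0, "twist": -0.09}
    - {"hand": 0.0, "dx": 0, "dy": 0, "dz": 0, "twist": -0.085}
    - {"hand": 0.0, "dx": 0, "dy": 0, "dz": 0, "twist": 0}
    - {"hand": 0.0, "dx": 0, "dy": 0, "dz": 0, "twist": 0}

```text
t: 14.92
position: [0.5359, -0.0871, 0.292]
orientation: [[0.919, 0.394, 0.001], [0.394, -0.919, -0.0], [0.001, 0.001, -1.0]]
contact_force: [-3.8, 1.5, 6.1]
gripper_width: 0.0116
```

Request:
jog_arm:
  moves:
    - {"hand": 0.05, "dx": 0, "dy": 0, "dz": 0, "twist": 0}
    - {"hand": 0.05, "dx": 0, "dy": 0, "dz": 0, "twist": 0}
    - {"hand": 0.05, "dx": 0, "dy": 0, "dz": 0.033, "twist": 0}
    - {"hand": 0.0, "dx": -0.002, "dy": 0.0326, "dz": 0, "twist": -0.0555}
    - {"hand": 0.0, "dx": 0, "dy": 0.0326, "dz": 0, "twist": -0.0555}
    - {"hand": 0.0, "dx": 0, "dy": 0.0326, "dz": 0, "twist": -0.0555}
    - {"hand": 0.0, "dx": 0, "dy": 0.0326, "dz": 0, "twist": -0.0555}
    - {"hand": 0.0, "dx": 0, "dy": 0.0326, "dz": 0, "twist": -0.0555}
    - {"hand": 0.0, "dx": 0, "dy": 0.0326, "dz": 0, "twist": -0.0555}
    - {"hand": 0.0, "dx": 0, "dy": 0.0326, "dz": 0, "twist": -0.0555}
    - {"hand": 0.0, "dx": 0, "dy": 0, "dz": -0.02, "twist": 0}
    - {"hand": 0.0, "dx": 0, "dy": 0, "dz": -0.006, "twist": 0}

```text
t: 15.92
position: [0.5336, 0.1424, 0.2966]
orientation: [[1.0, 0.019, -0.001], [0.019, -1.0, -0.0], [-0.001, 0.0, -1.0]]
contact_force: [-0.3, -0.6, -0.8]
gripper_width: -0.0001
```

Request:
jog_arm:
  moves:
    - {"hand": 0.0, "dx": 0, "dy": 0, "dz": -0.004, "twist": 0}
    - {"hand": 0.0, "dx": 0, "dy": 0, "dz": -0.003, "twist": 0}
    - {"hand": 0.0, "dx": 0, "dy": 0, "dz": -0.002, "twist": 0}
    - {"hand": 0.0, "dx": 0, "dy": 0, "dz": 0, "twist": 0}
    - {"hand": 0.0, "dx": 0, "dy": 0, "dz": 0, "twist": 0}

```text
t: 16.33
position: [0.5341, 0.1399, 0.2895]
orientation: [[1.0, 0.015, 0.001], [0.015, -1.0, -0.0], [0.001, 0.0, -1.0]]
contact_force: [-2.1, -0.9, 2.2]
gripper_width: 0.0003
```

Request:
jog_arm:
  moves:
    - {"hand": 0.0, "dx": 0, "dy": 0.001, "dz": -0.002, "twist": 0}
    - {"hand": 0.0, "dx": 0, "dy": 0, "dz": 0, "twist": 0}
    - {"hand": 0.0, "dx": 0, "dy": 0, "dz": 0, "twist": 0}

```text
t: 16.58
position: [0.5342, 0.1408, 0.2878]
orientation: [[1.0, 0.015, 0.001], [0.015, -1.0, -0.002], [0.001, 0.002, -1.0]]
contact_force: [-2.0, -5.7, 9.2]
gripper_width: -0.0004
```

Request:
jog_arm:
  moves:
    - {"hand": 0.0, "dx": 0, "dy": 0, "dz": -0.0015, "twist": 0}
    - {"hand": 0.0, "dx": 0, "dy": 0, "dz": 0, "twist": 0}
    - {"hand": 0.0, "dx": 0, "dy": 0, "dz": 0, "twist": 0}

```text
t: 16.83
position: [0.5343, 0.1407, 0.2864]
orientation: [[1.0, 0.015, 0.002], [0.015, -1.0, -0.002], [0.002, 0.002, -1.0]]
contact_force: [-2.9, -6.8, 12.3]
gripper_width: -0.0
```

Request:
jog_arm:
  moves:
    - {"hand": 0.0, "dx": 0, "dy": 0, "dz": 0, "twist": 0}
    - {"hand": 0.0, "dx": 0, "dy": 0, "dz": 0, "twist": 0}
    - {"hand": 0.0, "dx": 0, "dy": 0, "dz": 0, "twist": 0}
    - {"hand": 0.0, "dx": 0, "dy": 0, "dz": 0, "twist": 0}
    - {"hand": 0.0, "dx": 0, "dy": 0, "dz": 0, "twist": 0}
    - {"hand": 0.0, "dx": 0, "dy": 0, "dz": 0, "twist": 0}
    - {"hand": 0.0, "dx": 0, "dy": 0, "dz": 0, "twist": 0}
    - {"hand": 0.0, "dx": 0, "dy": 0, "dz": 0, "twist": 0}

```text
t: 17.5
position: [0.5343, 0.1407, 0.2864]
orientation: [[1.0, 0.015, 0.002], [0.015, -1.0, -0.002], [0.002, 0.002, -1.0]]
contact_force: [-3.1, -6.7, 11.6]
gripper_width: 0.0002
```

```bash
python3 bub.py m3; python3 -c "
import cv2,numpy as np
a=[cv2.imread(f'pics/m3_{n}_r.png') for n in('scene','top')]
cv2.imwrite('pics/m3_r.png',np.vstack(a))"
python3 - <<'E'
from h import *
p,d=read_camera("scene")
cv2.imwrite("pics/m3_z.png",cv2.resize(p[130:280,290:400,::-1],None,fx=5,fy=4,interpolation=cv2.INTER_CUBIC))
E
```

```text
scene rows x 0.5364999999999976 0.5529999999999958
 vial 0.03950000000000002 0.12000000000000009 lines 0.0641 0.0898 sep 0.0257 bubble 0.0804 disp(+x level=-y) mm -3.48
top rows x 0.5214999999999993 0.5469999999999965
 vial 0.027500000000000007 0.11400000000000009 lines 0.0575 0.0852 sep 0.0277 bubble 0.0731 disp(+x level=-y) mm -1.66
17.6 [0.53429048 0.14073228 0.28638255] [-2.1361136  -6.94553779 11.39724079]
```

View pics/m3_r.png

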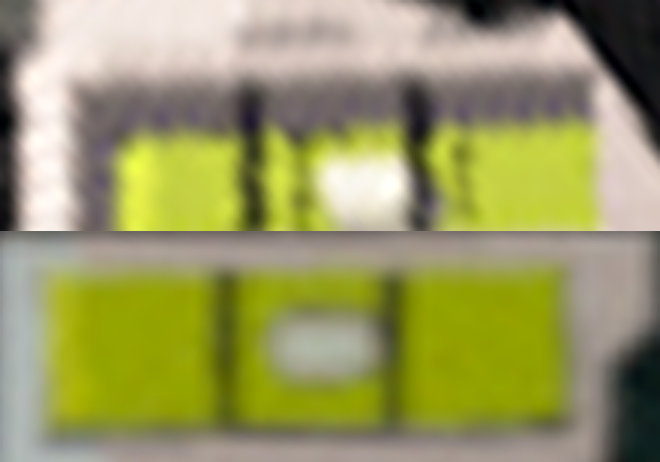

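View pics/m3_z.png

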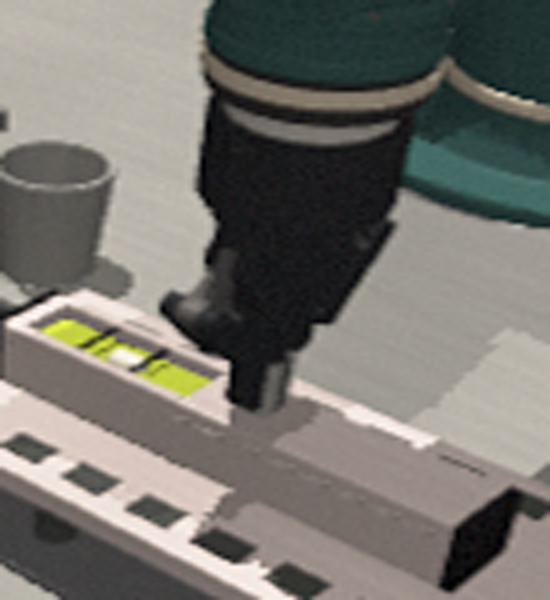

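Run:
```python
from h import *
p,d=read_camera("top")
P=pts("top",np.ones(d.shape,bool),d)
k=(abs(P[:,0]-.535)<.06)&(abs(P[:,1]+.087)<.045)&(P[:,2]>.125); T=P[k]
print("knob",cv2.minAreaRect(T[:,:2].astype(np.float32)*1000),len(T))
u,s,vt=np.linalg.svd(T[:,:2]-T[:,:2].mean(0));print("yaw",np.degrees(np.arctan(vt[0,1]/vt[0,0])))
p,d=read_camera("scene")
P=pts("scene",np.ones(d.shape,bool),d)
def fit(T):
    for _ in range(4):
        A=np.c_[T[:,:2],np.ones(len(T))];k=np.linalg.lstsq(A,T[:,2],rcond=None)[0];r=T[:,2]-A@k
        T=T[abs(r)<2.5*r.std()]
    return k.round(4),r.std().round(4),len(T)
m=(P[:,0]>.56)&(P[:,0]<.6)&(abs(P[:,1]-.136)<.14)&(P[:,2]>.06)&(P[:,2]<.095)
print("deck",fit(P[m]))
m=(abs(P[:,0]-.534)<.016)&(P[:,1]<.245)&(P[:,1]>.02)&(P[:,2]>.105)&(P[:,2]<.13)
print("lev",fit(P[m]))
```

```text
knob ((536.6761474609375, -87.69271087646484), (13.168671607971191, 55.949668884277344), 49.319122314453125) 124
yaw -40.70711755783951
deck (array([0.0077, 0.0119, 0.0671]), np.float64(0.0009), 1799)
lev (array([0.0125, 0.0186, 0.1034]), np.float64(0.0012), 741)
```

Run:
```python
from h import *
p,d=read_camera("top")
cv2.imwrite("pics/k7.png",cv2.resize(p[165:225,270:350,::-1],None,fx=8,fy=8,interpolation=cv2.INTER_CUBIC))
```

```text
(no output)
```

View pics/k7.png

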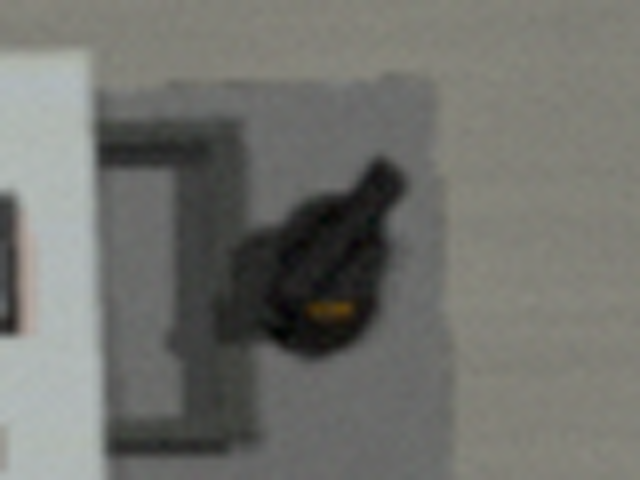

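View pics/m2_top.png

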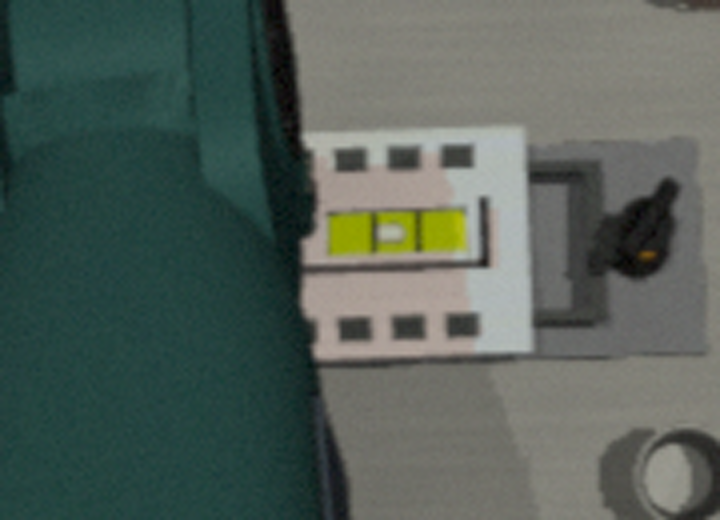

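Run:
```python
from h import *
ims=[cv2.imread(f"pics/m{i}_top.png")[160:300,570:710] for i in (1,2,3)]
cv2.imwrite("pics/cmp.png",cv2.resize(np.hstack(ims),None,fx=1.85,fy=1.85))
p,d=read_camera("top")
P=pts("top",np.ones(d.shape,bool),d)
k=(abs(P[:,0]-.535)<.06)&(abs(P[:,1]+.087)<.045)&(P[:,2]>.125); T=P[k]
print("knob",cv2.minAreaRect(T[:,:2].astype(np.float32)*1000),len(T),status.get_obs()["t"])
```

```text
knob ((536.67041015625, -87.79485321044922), (12.964166641235352, 55.56874084472656), 48.89637756347656) 121 17.85
```

View pics/cmp.png

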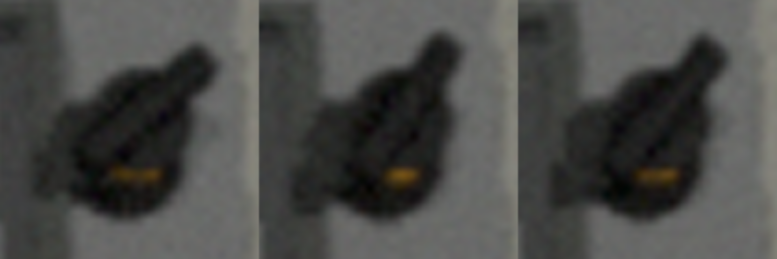

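Request:
jog_arm:
  moves:
    - {"hand": 0.0, "dx": 0, "dy": 0, "dz": 0.015, "twist": 0}
    - {"hand": 0.05, "dx": 0, "dy": 0, "dz": 0.023, "twist": 0}
    - {"hand": 0.05, "dx": 0.0, "dy": -0.0326, "dz": 0, "twist": 0.12}
    - {"hand": 0.05, "dx": 0.0, "dy": -0.0326, "dz": 0, "twist": 0.12}
    - {"hand": 0.05, "dx": 0.0, "dy": -0.0326, "dz": 0, "twist": 0.12}
    - {"hand": 0.05, "dx": 0.0, "dy": -0.0326, "dz": 0, "twist": 0.12}
    - {"hand": 0.05, "dx": 0.002, "dy": -0.0326, "dz": 0, "twist": 0.12}
    - {"hand": 0.05, "dx": 0.0, "dy": -0.0326, "dz": 0, "twist": 0.12}
    - {"hand": 0.05, "dx": 0.0, "dy": -0.0326, "dz": 0, "twist": 0.12}
    - {"hand": 0.05, "dx": 0.0, "dy": 0, "dz": 0, "twist": 0}
    - {"hand": 0.05, "dx": 0.0, "dy": 0, "dz": -0.02, "twist": 0}
    - {"hand": 0.05, "dx": 0.0, "dy": 0, "dz": -0.014, "twist": 0}

```text
t: 18.85
position: [0.536, -0.0876, 0.2891]
orientation: [[0.657, 0.754, 0.001], [0.754, -0.657, -0.0], [0.001, 0.001, -1.0]]
contact_force: [-0.2, 0.7, -0.0]
gripper_width: 0.0499
```

Request:
jog_arm:
  moves:
    - {"hand": 0.0, "dx": 0, "dy": 0, "dz": 0, "twist": 0}
    - {"hand": 0.0, "dx": 0, "dy": 0, "dz": 0, "twist": 0}
    - {"hand": 0.0, "dx": 0, "dy": 0, "dz": 0, "twist": 0}
    - {"hand": 0.0, "dx": 0, "dy": 0, "dz": 0, "twist": 0}
    - {"hand": 0.0, "dx": 0, "dy": 0, "dz": 0, "twist": 0}

```text
t: 19.27
position: [0.5357, -0.0868, 0.2905]
orientation: [[0.656, 0.755, -0.0], [0.755, -0.656, -0.003], [-0.002, 0.002, -1.0]]
contact_force: [-6.5, -6.7, 4.0]
gripper_width: 0.0114
```

Request:
jog_arm:
  moves:
    - {"hand": 0.0, "dx": 0, "dy": 0, "dz": 0, "twist": -0.06}
    - {"hand": 0.0, "dx": 0, "dy": 0, "dz": 0, "twist": -0.06}
    - {"hand": 0.0, "dx": 0, "dy": 0, "dz": 0, "twist": -0.06}
    - {"hand": 0.0, "dx": 0, "dy": 0, "dz": 0, "twist": 0}
    - {"hand": 0.05, "dx": 0, "dy": 0, "dz": 0, "twist": 0}
    - {"hand": 0.05, "dx": 0, "dy": 0, "dz": 0, "twist": 0}
    - {"hand": 0.05, "dx": 0, "dy": 0, "dz": 0.033, "twist": 0}
    - {"hand": 0.0, "dx": -0.002, "dy": 0.0326, "dz": 0, "twist": -0.095}
    - {"hand": 0.0, "dx": 0, "dy": 0.0326, "dz": 0, "twist": -0.095}
    - {"hand": 0.0, "dx": 0, "dy": 0.0326, "dz": 0, "twist": -0.095}
    - {"hand": 0.0, "dx": 0, "dy": 0.0326, "dz": 0, "twist": -0.095}
    - {"hand": 0.0, "dx": 0, "dy": 0.0326, "dz": 0, "twist": -0.095}

```text
t: 20.27
position: [0.5339, 0.0783, 0.3231]
orientation: [[0.981, 0.196, 0.001], [0.196, -0.981, 0.0], [0.001, 0.0, -1.0]]
contact_force: [1.1, 0.1, -0.8]
gripper_width: 0.0002
```

Request:
jog_arm:
  moves:
    - {"hand": 0.0, "dx": 0, "dy": 0.0326, "dz": 0, "twist": -0.095}
    - {"hand": 0.0, "dx": 0, "dy": 0.0326, "dz": 0, "twist": -0.095}
    - {"hand": 0.0, "dx": 0, "dy": 0, "dz": -0.015, "twist": 0}
    - {"hand": 0.0, "dx": 0, "dy": 0, "dz": -0.006, "twist": 0}
    - {"hand": 0.0, "dx": 0, "dy": 0, "dz": -0.003, "twist": 0}
    - {"hand": 0.0, "dx": 0, "dy": 0, "dz": 0, "twist": 0}

```text
t: 20.77
position: [0.5339, 0.1413, 0.2981]
orientation: [[1.0, 0.012, -0.001], [0.012, -1.0, -0.0], [-0.001, 0.0, -1.0]]
contact_force: [0.6, 0.5, -0.6]
gripper_width: -0.0002
```

```bash
cat > yaw.py <<'E'
from h import *
p,d=read_camera("top")
P=pts("top",np.ones(d.shape,bool),d)
k=(abs(P[:,0]-.535)<.06)&(abs(P[:,1]+.087)<.045)&(P[:,2]>.125); T=P[k]
r=cv2.minAreaRect(T[:,:2].astype(np.float32)*1000)
print("wing yaw",r[2]-90 if r[1][1]>r[1][0] else r[2],len(T),status.get_obs()["t"])
E
python3 yaw.py; python3 bub.py m4
```

```text
wing yaw -51.322425842285156 123 20.8167
scene rows x 0.5264999999999987 0.5454999999999967
 vial 0.031500000000000014 0.11550000000000009 lines 0.056 0.0847 sep 0.0286 bubble 0.0657 disp(+x level=-y) mm 4.62
top rows x 0.5229999999999991 0.5489999999999963
 vial 0.03100000000000001 0.11650000000000009 lines 0.0598 0.0879 sep 0.0281 bubble 0.0649 disp(+x level=-y) mm 9.0
20.9167 [0.5341984  0.14110501 0.29890857] [0.42547722 0.67585604 0.02032807]
```

Request:
jog_arm:
  moves:
    - {"hand": 0.0, "dx": 0, "dy": 0, "dz": -0.002, "twist": 0}
    - {"hand": 0.0, "dx": 0, "dy": 0, "dz": -0.002, "twist": 0}
    - {"hand": 0.0, "dx": 0, "dy": 0, "dz": -0.001, "twist": 0}
    - {"hand": 0.0, "dx": 0, "dy": 0, "dz": -0.001, "twist": 0}
    - {"hand": 0.0, "dx": 0, "dy": 0, "dz": 0, "twist": 0}
    - {"hand": 0.0, "dx": 0, "dy": 0, "dz": 0, "twist": 0}

```text
t: 21.42
position: [0.534, 0.1418, 0.2924]
orientation: [[1.0, 0.011, 0.0], [0.011, -1.0, -0.0], [0.0, 0.0, -1.0]]
contact_force: [0.1, -2.5, 2.4]
gripper_width: 0.0
```

Request:
jog_arm:
  moves:
    - {"hand": 0.0, "dx": 0, "dy": 0, "dz": -0.001, "twist": 0}
    - {"hand": 0.0, "dx": 0, "dy": 0, "dz": -0.001, "twist": 0}
    - {"hand": 0.0, "dx": 0, "dy": 0, "dz": 0, "twist": 0}
    - {"hand": 0.0, "dx": 0, "dy": 0, "dz": 0, "twist": 0}

```text
t: 21.75
position: [0.534, 0.1419, 0.2904]
orientation: [[1.0, 0.012, 0.0], [0.012, -1.0, 0.0], [0.0, -0.0, -1.0]]
contact_force: [0.4, -2.5, 2.3]
gripper_width: 0.0001
```

Request:
jog_arm:
  moves:
    - {"hand": 0.0, "dx": 0, "dy": 0, "dz": -0.001, "twist": 0}
    - {"hand": 0.0, "dx": 0, "dy": 0, "dz": 0, "twist": 0}
    - {"hand": 0.0, "dx": 0, "dy": 0, "dz": 0, "twist": 0}

```text
t: 22.0
position: [0.534, 0.1419, 0.2894]
orientation: [[1.0, 0.012, 0.0], [0.012, -1.0, 0.0], [0.0, -0.0, -1.0]]
contact_force: [1.1, -0.3, 3.1]
gripper_width: 0.0
```

Request:
jog_arm:
  moves:
    - {"hand": 0.0, "dx": 0, "dy": 0, "dz": -0.0005, "twist": 0}
    - {"hand": 0.0, "dx": 0, "dy": 0, "dz": 0, "twist": 0}
    - {"hand": 0.0, "dx": 0, "dy": 0, "dz": 0, "twist": 0}

```text
t: 22.25
position: [0.534, 0.1418, 0.2889]
orientation: [[1.0, 0.011, 0.0], [0.011, -1.0, -0.0], [0.0, 0.0, -1.0]]
contact_force: [0.6, -1.2, 3.3]
gripper_width: -0.0
```

Request:
jog_arm:
  moves:
    - {"hand": 0.0, "dx": 0, "dy": 0, "dz": -0.0005, "twist": 0}
    - {"hand": 0.0, "dx": 0, "dy": 0, "dz": 0, "twist": 0}
    - {"hand": 0.0, "dx": 0, "dy": 0, "dz": 0, "twist": 0}

```text
t: 22.5
position: [0.534, 0.1418, 0.2884]
orientation: [[1.0, 0.011, 0.0], [0.011, -1.0, -0.0], [0.0, 0.0, -1.0]]
contact_force: [0.2, -2.1, 3.5]
gripper_width: -0.0
```

Request:
jog_arm:
  moves:
    - {"hand": 0.0, "dx": 0, "dy": 0, "dz": -0.0003, "twist": 0}
    - {"hand": 0.0, "dx": 0, "dy": 0, "dz": 0, "twist": 0}
    - {"hand": 0.0, "dx": 0, "dy": 0, "dz": 0, "twist": 0}

```text
t: 22.75
position: [0.534, 0.1418, 0.2881]
orientation: [[1.0, 0.012, 0.0], [0.012, -1.0, -0.0], [0.0, 0.0, -1.0]]
contact_force: [0.7, -3.3, 4.0]
gripper_width: -0.0002
```

Request:
jog_arm:
  moves:
    - {"hand": 0.0, "dx": 0, "dy": 0, "dz": -0.0003, "twist": 0}
    - {"hand": 0.0, "dx": 0, "dy": 0, "dz": 0, "twist": 0}
    - {"hand": 0.0, "dx": 0, "dy": 0, "dz": 0, "twist": 0}

```text
t: 23.0
position: [0.534, 0.1418, 0.288]
orientation: [[1.0, 0.011, 0.0], [0.011, -1.0, -0.0], [0.0, 0.0, -1.0]]
contact_force: [-0.5, -3.1, 6.0]
gripper_width: -0.0001
```

Request:
jog_arm:
  moves:
    - {"hand": 0.0, "dx": 0, "dy": 0, "dz": -0.0003, "twist": 0}
    - {"hand": 0.0, "dx": 0, "dy": 0, "dz": 0, "twist": 0}
    - {"hand": 0.0, "dx": 0, "dy": 0, "dz": 0, "twist": 0}

```text
t: 23.25
position: [0.5339, 0.1418, 0.2878]
orientation: [[1.0, 0.012, 0.0], [0.012, -1.0, -0.0], [0.0, 0.0, -1.0]]
contact_force: [-1.0, -3.4, 9.0]
gripper_width: 0.0001
```

```bash
python3 yaw.py; python3 bub.py m5
```

```text
wing yaw -50.40312194824219 125 23.3
scene rows x 0.5339999999999979 0.5524999999999959
 vial 0.03800000000000002 0.11800000000000009 lines 0.0634 0.0897 sep 0.0262 bubble 0.0772 disp(+x level=-y) mm -0.68
top rows x 0.5219999999999992 0.5474999999999964
 vial 0.028500000000000008 0.11450000000000009 lines 0.0587 0.0867 sep 0.028 bubble 0.0717 disp(+x level=-y) mm 1.01
23.4 [0.53393455 0.14181441 0.28783428] [-2.00900713 -3.39244862  9.27812837]
```

View pics/m5_top_r.png

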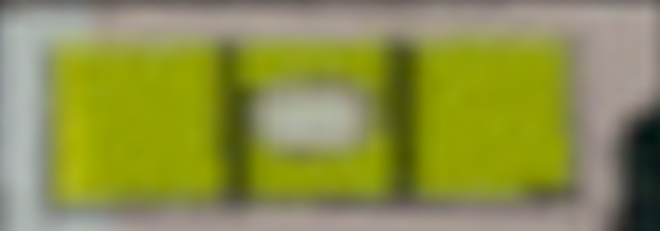

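Request:
jog_arm:
  moves:
    - {"hand": 0.0, "dx": 0, "dy": 0, "dz": 0, "twist": 0}
    - {"hand": 0.0, "dx": 0, "dy": 0, "dz": 0, "twist": 0}
    - {"hand": 0.0, "dx": 0, "dy": 0, "dz": 0, "twist": 0}
    - {"hand": 0.0, "dx": 0, "dy": 0, "dz": 0, "twist": 0}
    - {"hand": 0.0, "dx": 0, "dy": 0, "dz": 0, "twist": 0}
    - {"hand": 0.0, "dx": 0, "dy": 0, "dz": 0, "twist": 0}
    - {"hand": 0.0, "dx": 0, "dy": 0, "dz": 0, "twist": 0}
    - {"hand": 0.0, "dx": 0, "dy": 0, "dz": 0, "twist": 0}
    - {"hand": 0.0, "dx": 0, "dy": 0, "dz": 0, "twist": 0}
    - {"hand": 0.0, "dx": 0, "dy": 0, "dz": 0, "twist": 0}
    - {"hand": 0.0, "dx": 0, "dy": 0, "dz": 0, "twist": 0}
    - {"hand": 0.0, "dx": 0, "dy": 0, "dz": 0, "twist": 0}

```text
t: 24.4
position: [0.5339, 0.1418, 0.2878]
orientation: [[1.0, 0.012, 0.0], [0.012, -1.0, -0.0], [0.0, 0.0, -1.0]]
contact_force: [-2.1, -2.6, 8.5]
gripper_width: 0.0002
```

```bash
python3 yaw.py; python3 bub.py m6;python3 bub.py m7
python3 - <<'E'
import cv2,numpy as np
cv2.imwrite("pics/m67.png",np.vstack([cv2.imread(f"pics/{a}_{n}_r.png") for a in("m6",) for n in("top","scene")]))
E
```

```text
wing yaw -50.29801559448242 123 24.45
scene rows x 0.5339999999999979 0.5524999999999959
 vial 0.03800000000000002 0.11800000000000009 lines 0.0634 0.0896 sep 0.0262 bubble 0.0775 disp(+x level=-y) mm -0.97
top rows x 0.5214999999999993 0.5474999999999964
 vial 0.028500000000000008 0.11450000000000009 lines 0.0587 0.0868 sep 0.0281 bubble 0.0717 disp(+x level=-y) mm 1.06
24.55 [0.53394915 0.14181757 0.28783154] [-1.82554454 -3.16596607  8.10501277]
scene rows x 0.5339999999999979 0.5524999999999959
 vial 0.03800000000000002 0.11800000000000009 lines 0.0633 0.0896 sep 0.0263 bubble 0.0775 disp(+x level=-y) mm -1.01
top rows x 0.5214999999999993 0.5474999999999964
 vial 0.028500000000000008 0.11450000000000009 lines 0.0587 0.0868 sep 0.0281 bubble 0.0717 disp(+x level=-y) mm 1.07
24.65 [0.53393216 0.1418081  0.28786056] [-1.03712114 -2.80940585  8.41754295]
```

View pics/m67.png

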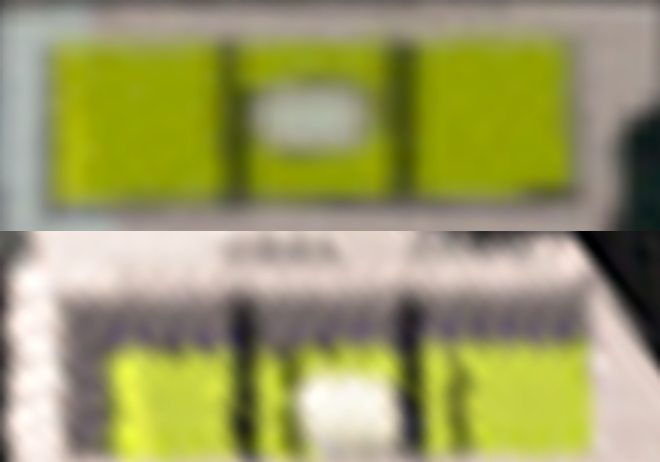

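View pics/m6_scene.png

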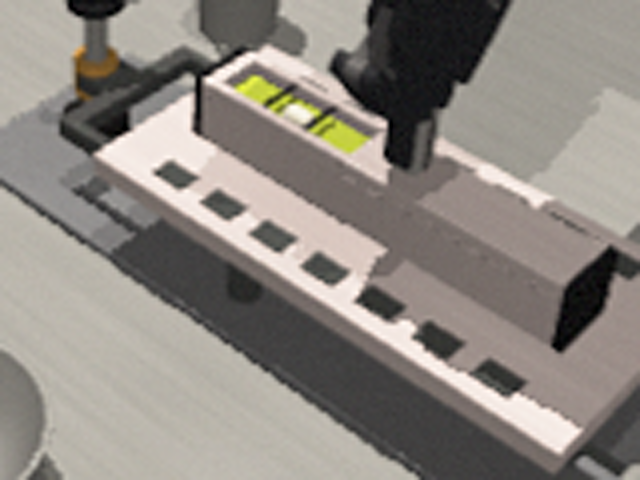

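Request:
jog_arm:
  moves:
    - {"hand": 0.0, "dx": 0, "dy": 0, "dz": -0.0004, "twist": 0}
    - {"hand": 0.0, "dx": 0, "dy": 0, "dz": 0, "twist": 0}
    - {"hand": 0.0, "dx": 0, "dy": 0, "dz": 0, "twist": 0}
    - {"hand": 0.0, "dx": 0, "dy": 0, "dz": 0, "twist": 0}
    - {"hand": 0.0, "dx": 0, "dy": 0, "dz": 0, "twist": 0}
    - {"hand": 0.0, "dx": 0, "dy": 0, "dz": 0, "twist": 0}
    - {"hand": 0.0, "dx": 0, "dy": 0, "dz": 0, "twist": 0}
    - {"hand": 0.0, "dx": 0, "dy": 0, "dz": 0, "twist": 0}
    - {"hand": 0.0, "dx": 0, "dy": 0, "dz": 0, "twist": 0}
    - {"hand": 0.0, "dx": 0, "dy": 0, "dz": 0, "twist": 0}
    - {"hand": 0.0, "dx": 0, "dy": 0, "dz": 0, "twist": 0}
    - {"hand": 0.0, "dx": 0, "dy": 0, "dz": 0, "twist": 0}

```text
t: 25.65
position: [0.5339, 0.1418, 0.2875]
orientation: [[1.0, 0.011, 0.001], [0.011, -1.0, -0.0], [0.0, 0.0, -1.0]]
contact_force: [-1.6, -4.4, 10.5]
gripper_width: -0.0006
```

```bash
python3 yaw.py; python3 bub.py m8
```

```text
wing yaw -48.667327880859375 125 25.7
scene rows x 0.5349999999999978 0.5529999999999958
 vial 0.03850000000000002 0.11800000000000009 lines 0.0624 0.0897 sep 0.0273 bubble 0.0783 disp(+x level=-y) mm -2.18
top rows x 0.5214999999999993 0.5474999999999964
 vial 0.028500000000000008 0.11450000000000009 lines 0.0587 0.0865 sep 0.0278 bubble 0.0722 disp(+x level=-y) mm 0.34
25.8 [0.53393028 0.14175938 0.28750451] [-2.0997175  -4.25718869 10.54917436]
```

View pics/m8_top_r.png

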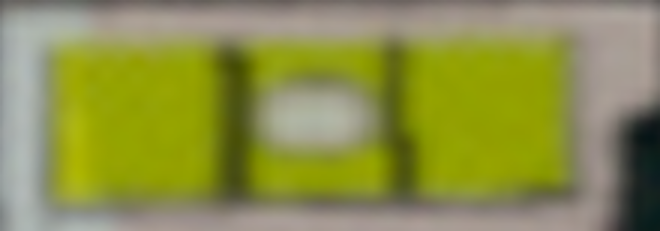

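Request:
jog_arm:
  moves:
    - {"hand": 0.0, "dx": 0, "dy": 0, "dz": 0, "twist": 0}
    - {"hand": 0.0, "dx": 0, "dy": 0, "dz": 0, "twist": 0}
    - {"hand": 0.0, "dx": 0, "dy": 0, "dz": 0, "twist": 0}
    - {"hand": 0.0, "dx": 0, "dy": 0, "dz": 0, "twist": 0}
    - {"hand": 0.0, "dx": 0, "dy": 0, "dz": 0, "twist": 0}
    - {"hand": 0.0, "dx": 0, "dy": 0, "dz": 0, "twist": 0}
    - {"hand": 0.0, "dx": 0, "dy": 0, "dz": 0, "twist": 0}
    - {"hand": 0.0, "dx": 0, "dy": 0, "dz": 0, "twist": 0}
    - {"hand": 0.0, "dx": 0, "dy": 0, "dz": 0, "twist": 0}
    - {"hand": 0.0, "dx": 0, "dy": 0, "dz": 0, "twist": 0}
    - {"hand": 0.0, "dx": 0, "dy": 0, "dz": 0, "twist": 0}
    - {"hand": 0.0, "dx": 0, "dy": 0, "dz": 0, "twist": 0}

```text
t: 26.8
position: [0.5339, 0.1418, 0.2875]
orientation: [[1.0, 0.011, 0.0], [0.011, -1.0, -0.0], [0.0, 0.0, -1.0]]
contact_force: [-1.4, -4.4, 10.0]
gripper_width: -0.0001
```

```bash
python3 yaw.py; python3 bub.py m9
```

```text
wing yaw -49.374725341796875 124 26.85
scene rows x 0.5349999999999978 0.5529999999999958
 vial 0.03850000000000002 0.11800000000000009 lines 0.0624 0.0897 sep 0.0274 bubble 0.0782 disp(+x level=-y) mm -2.21
top rows x 0.5214999999999993 0.5474999999999964
 vial 0.028500000000000008 0.11450000000000009 lines 0.0585 0.0865 sep 0.0279 bubble 0.0724 disp(+x level=-y) mm 0.07
26.95 [0.53394085 0.1417698  0.2875011 ] [-1.83060694 -3.21795779 10.04799749]
```

```bash
python3 -c "
from plant import ctrl
print(ctrl.job_done())"
```

```text
the job is handed in; nothing more can be done
None
```

I handed the job in at about 27 s of the 67 s, with closed fingertips still pressing on the level. It lies flat and lengthwise on the deck, vial towards the foot.

**What I did:**
- I first turned the knob about 0.9 rad clockwise, then laid the level on the deck and pressed.
- My first two presses reached about 11–12 N and pushed the knob back towards lower, which spoiled both settings. A second turn made in between was lost the same way.
- I turned the knob again, to about -50° wing yaw from roughly 0° at the start, and pressed in small steps.
- A last small press also moved the knob slightly, which brought the bubble to centre.

**Last checks, after holding still for more than 2 s:**

| Check | Reading |
|---|---|
| Push on the level | steady at about 10 N, up against a hard stop |
| Shelf fully down | judged from that stop; not measured directly |
| Wing angle | -48.7° then -49.4°, within the measurement scatter |
| Bubble, top camera | +0.1 mm |
| Bubble, scene camera | -2.2 mm |

The two cameras disagree on the bubble by about 2 mm. The scene camera looks in at a slant and was offset from the top camera by about the same amount while pressed. I put this down to the bubble sitting lower than the lines and trusted the top camera. Both readings are within the 3 mm limit.

I kept the arm clear of the bystanders and saw none disturbed, but I did not re-measure their positions at the end. An early grip on the knob's hub instead of the wing gave about 26 N sideways force, below the 40 N limit.

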